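# Tap a stuck vial block out of its thermostat dock and rack it

## Robot

A 6-joint arm with a two-finger parallel gripper is mounted at the origin on the work surface. World frame = base frame: x ahead of the robot, y to its left, z up, the work surface at z = 0. Lengths are in mm, angles in rad, forces in N, time in s.
With the tool pointing down it reaches from about 275 to 750 mm from the base axis. Payload 10.2 kg.
Tool frame: the origin (TCP) lies on the centre line of the jaws, within the pads' length; the fingertips stand 17 mm ahead of it and the grasp point (between the pads) lies 2 mm behind it; z points along the fingers, y is the line along which they close (so a half turn about z gives the same grasp; the last joint's range is limited). The gripper opens to 85 mm and grips with 20 to 120 N. Pads are 22 mm wide; open, the fingers measure 114 mm over their backs; the gripper's body (76 mm by 85 mm) begins 54 mm behind the grasp point. The pads swing forward as they close: fully open they stand 13 mm farther back than shut.
Start: joints at [-1.418, 0.313, 1.498, -0, 1.331, -0.223], TCP at [192.672, -488.374, 220.194] pointing down, gripper open.
Joint ranges: [-2.94, 2.94], [-0.97, 2.17], [0.19, 2.56], [-1.23, 4.37], [0.02, 3.11], [-2.88, 2.88]. Speed limits (rad/s): [2.39, 2.39, 3.01, 3.14, 3.14, 3.14].

## Interface

Orientations are given as a unit quaternion [x, y, z, w].
In Python, from bench import env, optics, workorder, finder gives the robot as it stands. The module is installed in compiled form; this text tells all that it offers.
- The arm moves only by the tool apply_moves, never from a script. Its arguments are lists of equal length, an entry for each row: "offset": the shift along the world's x, y, z scaled (see below), a list of three; "delta_rot": the turn, a rotation vector about the world's x, y, z scaled (see below), a list of three. A call has 1 to 5 rows; each row is the pose to reach, as a shift and turn from the pose commanded when the call began; what a row does not reach only later rows make up. The controller multiplies each number of a shift by 1000 mm and each number of a turn by 30 degrees. A row lasts 1/10 s, in which the tool goes at most 50 mm and 8.59 degrees, less where a joint would pass 70% of its speed; a pose out of reach is approached as far as the arm can. A call with a number of a shift or a turn outside -1 to 1 is refused whole. A call with a gripper value outside its range is refused whole. "hand" is the opening, from -1 (shut) to 1 (fully open), so that 0 is half open, set as the call begins (left out, the last holds). The fingers move at their own pace and stop on an object; "force" is the grip in N (left out, the last holds). Time passes only in rows, so rows that repeat a pose let the fingers close. It gives the time, the measured TCP pose, the force, the opening and the grip force at its end, in the units of the state.
- env.read_state(): the state, without advancing time (a new reading comes with each control period).
- optics.capture(name): name is "scene" or "top" or "wrist"; returns the picture (384x512x3 uint8, red, green, blue); there is no depth.
- optics.camera_model(name): a dict with "camera_matrix" (3x3 intrinsics, pixels), "cam_to_world" (4x4, takes a point from camera to world coordinates); the wrist camera has in their place "tool_from_camera" (4x4, takes a point from camera to tool coordinates, whose origin is the TCP and whose axes are the flange's). Camera axes: x right, y down, z forward; pixel columns grow to the right and rows downward; lengths in mm; the calibration is good to about 2 mm. A picture is of the moment at which its call begins: read the wrist's pose just before it. camera_model takes no time and is no camera call.
- workorder.close_job(): hands the job in; it is judged then, once.
Trained networks look in the newest picture that a camera, given by its name, has taken for a name from the list of things; names that differ only in an ending like _2 or _b are one class to them, and where a whole thing is asked for, a point or a joint stands for the part that bears it (a point fixed in the world has none). Each returns a list of dicts, best first, with "score" (0 to 1); they miss things now and then, are a little off and sometimes report something else, mostly with a low value. They report only what shows in the picture. A call takes as long as a camera call. They do not tell look-alikes from the thing itself.
- finder.boxes_of(camera, label): "pixel" ([column, row] in pixels, amid what is visible of it).
The state is a dict: "time_s": time; "q": joint angles; "dq": joint speeds; "joint_torque": joint torques, N m; "eef_pos": TCP position; "eef_rot": TCP orientation; "ft_force": force on the tool from outside, world axes, zero at the start; "moment": the same for the moment, N m; "grip_width": finger opening in mm; "finger_force": force on a finger pad.
Only numpy, scipy, OpenCV 4.12 (cv2) and the standard library are available. Lean on these libraries where they do the work, as an engineer would, in place of code of your own. Each camera call takes 0.05 s, during which the arm holds its last target. There are 200 camera calls.

## Task

The aluminium vial block is stuck in its thermostat dock: pick up the small mallet and drive it out with light taps from behind on alternate ends of its blue face plate, never letting it skew much and never touching it with the gripper while it is still stuck. Then stand the mallet upright on the bench, lift the freed block onto the green pad and let go of it there, and take it again by its other two sides to lower it between the plates of the orange storage rack, square, centred and fully down. Leave the glassware and bottles where they are.

Things in the scene. Friction and masses are not known exactly. Their poses are not given: they have to be found in the camera images.
- dock: White thermostat dock, fixed. Origin on the bench below the bay; +x is the way the block comes out. Floor plate 6 thick, x -52 to 66, y -46 to 46. Cheeks at |y| 38 to 46, x -56 to 12, 56 high; from 44 high up they project to x 24 over the face plate, so no lifting before it is out. Housing behind: x -106 to -56, 64 high. Outside |y| 46 nothing stands.
- dock_nose (a point): Point midway between two sprung steel noses in the dock's cheeks (dock x -10, y 0, 27 high; axes as the dock's). They press on the block's sides at about 7 N each and hold it stuck until its rear face has passed them, i.e. until its centre is beyond 18 mm along x from the dock's origin; then it stands free on the floor plate.
- block_mid (a point): Middle of the vial block, 35 mm above its underside. Body 52 (x) by 64 (y) by 70 high, aluminium, vial caps drawn on top, about 0.45 kg. Its +x points out of the dock; it starts at dock x -3 to 3, y 0, square. A blue face plate crosses its front: x 16 to 26, y -90 to 90 from this point, from the underside to 34 mm up.
- block_left (a point): Middle of the rear face of the face plate's left overhanging end (block x 16, y 70, 17 above the underside; free strip |y| 48 to 90). Tap here along the dock's +x. Some 5 to 15 N moves this end as far as the mallet follows through; the block turns about the nose on the other side, so its centre gains a third. Keep the skew to the dock under about 12 degrees.
- block_right (a point): The same for the right end (block x 16, y -70, 17 above the underside). Tap left and right in turn, from behind.
- mallet_grip (a point): Small mallet, 0.25 kg, standing handle up on its head. This point is on the handle's axis, 80 mm above the head's underside. Head: black rubber with orange bands, 64 long (x, the striking direction; both ends are faces), 40 (y), 36 high. Wooden handle 22 by 22 square, from 36 to 122 mm above the underside.
- pad: Flat green pad, 150 by 150 by 3 mm thick, fixed on the bench. Origin: centre of its underside, on the bench.
- rack: Orange storage rack, fixed. Origin: centre of its underside. Floor 6 thick; plates 6 thick, 110 long (y), 85 high at x +-36 to +-42: a 72 mm gap along x, open at the y ends and above. The block stands in it with its x along the rack's x (either way round), face plate ends out of the y ends; no room for fingers at its x faces: hold its y faces (64).
- beaker_a: Glass beaker, bystander, radius 32, 85 high; origin at the centre of its underside.
- beaker_b: Small glass beaker, bystander, radius 24, 60 high; origin at the centre of its underside.
- jar: Small amber jar, bystander, radius 20, 55 high; origin at the centre of its underside.
- amber: Amber bottle, bystander, radius 35, 150 high; origin at the centre of its underside.
- vials: Clear jar with red cap, bystander, radius 22, 60 high; origin at the centre of its underside.
- reagent: White bottle with blue cap, bystander, radius 35, 130 high; origin at the centre of its underside.
Mind the look-alikes: they are no part of the job. Several things look just like the rack: the one meant starts farthest to the robot's left. Several things have the shape of the pad; the one meant has the colours described above.

How it is judged (in metres and radians):
On the way, in this order (a step that is already met when the one before it is completed fails the run):
1. the mallet has been taken and is tapping the block (contact force between mallet and block above 1 N and contact force between the fingers and mallet above 1 N).
2. the block has been driven out past the noses (its centre beyond 18 mm in the dock's x) without the gripper touching it (x of block_mid in the frame of dock above 0.018 m and contact force between the fingers and block below 0.2 N), for 0.1 s.
3. the mallet stands upright on the bench, released (angle between mallet_grip's own z axis and vertical below 0.1 rad and height (world z) of mallet_grip between 0.075 and 0.086 m and contact force between the fingers and mallet below 0.2 N), for 0.2 s.
4. the block stands upright on the green pad, its centre within 45 mm of the pad's, released and at rest (horizontal distance between block_mid and pad below 0.045 m and height (world z) of block_mid between 0.034 and 0.043 m and angle between block_mid's own z axis and vertical below 0.1 rad and linear speed of block below 0.02 m/s and contact force between the fingers and block below 0.2 N), for 0.2 s.
At the end, for the whole second after the job is handed in: The block stands upright on the rack's floor between its plates (centre within 13 mm across and 25 mm along the rack, at most 5 mm off its height, square within 0.2 rad), released and at rest, and the mallet stands upright on the bench, released (all of step 3 and x of block_mid in the frame of rack between -0.013 and 0.013 m and y of block_mid in the frame of rack between -0.025 and 0.025 m and z of block_mid in the frame of rack between 0.036 and 0.046 m and angle between block_mid's own z axis and vertical below 0.1 rad and angle between the x axis of block_mid and the x axis of rack, either way round below 0.2 rad and linear speed of block below 0.02 m/s and contact force between the fingers and block below 0.2 N); the robot touches nothing.
It fails at once if the gripper touches the block while it is still stuck in the dock (x of block_mid in the frame of dock below 0.014 m and horizontal distance between block_mid and dock below 0.03 m and height (world z) of block_mid below 0.06 m and contact force between the fingers and block above 0.5 N).
It fails at once if the block is skewed by more than 0.25 rad (14 degrees) in the dock while still stuck (x of block_mid in the frame of dock below 0.014 m and horizontal distance between block_mid and dock below 0.03 m and angle between the x axis of block_mid and the x axis of dock, either way round above 0.25 rad and height (world z) of block_mid below 0.05 m).
It fails at once if the mallet hits the block hard (over 60 N) (contact force between mallet and block above 60 N).
It fails at once if a piece of glassware or a bottle is moved by more than 30 mm or tipped (distance of any of beaker_a, beaker_b, jar, amber, vials, reagent from where it was at the start of the episode above 0.03 m or angle between any of beaker_a, beaker_b, jar, amber, vials, reagent's own z axis and vertical above 0.4 rad).
It also fails if it takes over 72 s, if anything falls off the work surface, if the arm or the gripper's body presses on something with over 40 N, if the wrist force passes 120 N, or if a joint passes its speed limit or range.

## Working session

There is one attempt and no reset: what is moved stays moved. The work goes in short steps, Python scripts to look and compute and a tool call to move; the robot and the scene stay as the last step left them, time stands still between calls to the robot, and variables do not carry over. Pictures are saved under pics/ and viewed, at most 10 in all, crops included, and the job is handed in when it is done.

Besides the shell and the picture viewer there is one more tool, called after "Call:" in YAML: its name, and indented under it one key for each argument. apply_moves: Moves the arm, as the interface text tells. Its arguments: {"type":"object","properties":{"offset":{"type":"array","items":{"type":"array","items":{"type":"number","minimum":-1,"maximum":1}}},"delta_rot":{"type":"array","items":{"type":"array","items":{"type":"number","minimum":-1,"maximum":1}}},"hand":{"type":"number"},"force":{"type":"number"}},"required":["offset","delta_rot"]}

```bash
mkdir -p pics; cat > h.py <<'E'
import numpy as np, cv2
from bench import env, optics, workorder, finder
from scipy.spatial.transform import Rotation as R
def ray(cam,px,st=None):
    m=optics.camera_model(cam); K=np.array(m["camera_matrix"])
    if "cam_to_world" in m: T=np.array(m["cam_to_world"])
    else:
        st=st or env.read_state(); T=np.eye(4); T[:3,:3]=R.from_quat(st["eef_rot"]).as_matrix(); T[:3,3]=st["eef_pos"]; T=T@np.array(m["tool_from_camera"])
    d=np.linalg.solve(K,[px[0],px[1],1.]); return T[:3,3],T[:3,:3]@d
def at(cam,px,z,st=None):
    o,d=ray(cam,px,st); return (o+d*(z-o[2])/d[2]).round(1)
def proj(cam,P,st=None):
    m=optics.camera_model(cam); K=np.array(m["camera_matrix"])
    if "cam_to_world" in m: T=np.array(m["cam_to_world"])
    else:
        st=st or env.read_state(); T=np.eye(4); T[:3,:3]=R.from_quat(st["eef_rot"]).as_matrix(); T[:3,3]=st["eef_pos"]; T=T@np.array(m["tool_from_camera"])
    p=np.linalg.inv(T)@np.append(P,1); q=K@p[:3]; return (q[:2]/q[2]).round(1)
def save(img,n,s=1): cv2.imwrite("pics/"+n,cv2.resize(img[:,:,::-1],None,fx=s,fy=s,interpolation=cv2.INTER_CUBIC))
E
python3 - <<'E'
from h import *
s=env.read_state(); print({k:np.round(v,3).tolist() for k,v in s.items()})
for c in("top","scene"):
    save(optics.capture(c),c+"0.png",1.5)
    m=optics.camera_model(c); print(c,np.round(m["cam_to_world"],2).tolist(), np.round(m["camera_matrix"],1).tolist())
print(np.round(optics.camera_model("wrist")["tool_from_camera"],2).tolist(),np.round(optics.camera_model("wrist")["camera_matrix"],1).tolist())
Z=dict(dock=0,dock_nose=27,block_mid=35+6,block_left=23,block_right=23,mallet_grip=80,pad=0,rack=0,beaker_a=0,beaker_b=0,jar=0,amber=0,vials=0,reagent=0)
for n,z in Z.items():
    for c in ("top","scene"):
        print(n,c,[(np.round(d["pixel"]).tolist(),round(d["score"],2),at(c,d["pixel"],z)[:2].tolist()) for d in finder.boxes_of(c,n)][:4])
E
```

```text
{'time_s': 0.0, 'q': [-1.418, 0.313, 1.498, -0.0, 1.331, -0.223], 'dq': [-0.0, 0.001, -0.0, -0.0, 0.002, -0.0], 'joint_torque': [-0.001, -41.227, -25.975, -0.0, 0.004, -0.0], 'eef_pos': [192.627, -488.075, 219.616], 'eef_rot': [0.982, 0.187, 0.0, -0.001], 'ft_force': [0.515, -0.2, -0.727], 'moment': [0.064, -0.019, 0.033], 'finger_force': 0.0, 'grip_width': 85.416}
top [[0.02, -0.99, 0.16, 314.77], [-1.0, -0.03, -0.0, 30.29], [0.01, -0.16, -0.99, 1441.08], [0.0, 0.0, 0.0, 1.0]] [[373.6, 0.0, 252.2], [0.0, 373.6, 195.1], [0.0, 0.0, 1.0]]
scene [[0.32, 0.68, -0.66, 1415.65], [0.95, -0.23, 0.22, -257.23], [0.0, -0.7, -0.72, 1024.69], [0.0, 0.0, 0.0, 1.0]] [[414.5, 0.0, 260.3], [0.0, 414.5, 184.7], [0.0, 0.0, 1.0]]
[[0.0, -0.95, -0.31, 78.63], [1.0, 0.0, -0.0, 0.25], [0.0, -0.31, 0.95, -152.58], [0.0, 0.0, 0.0, 1.0]] [[343.1, 0.0, 251.4], [0.0, 343.1, 196.3], [0.0, 0.0, 1.0]]
dock top [([273.0, 220.0], 0.82, [454.1, -56.1])]
dock scene [([232.0, 178.0], 0.82, [407.7, -22.7])]
dock_nose top []
dock_nose scene [([228.0, 176.0], 0.69, [422.7, -38.8])]
block_mid top [([270.0, 204.0], 0.66, [
[... 1370 characters left out ...]
0.47, [726.4, -206.2]), ([212.0, 195.0], 0.47, [548.4, 183.8])]
beaker_b scene [([202.0, 255.0], 0.7, [691.6, -195.4]), ([152.0, 258.0], 0.64, [655.3, -337.7])]
jar top [([199.0, 236.0], 0.51, [386.2, 229.2]), ([396.0, 192.0], 0.48, [576.7, -536.1]), ([211.0, 196.0], 0.21, [541.6, 187.0])]
jar scene [([300.0, 158.0], 0.65, [386.4, 245.9])]
amber top [([396.0, 192.0], 0.6, [577.8, -534.1])]
amber scene [([82.0, 240.0], 0.97, [520.6, -530.3])]
vials top []
vials scene [([264.0, 250.0], 0.75, [734.4, -16.1]), ([155.0, 257.0], 0.67, [653.4, -327.8])]
reagent top [([166.0, 151.0], 0.78, [720.6, 376.1])]
reagent scene [([378.0, 205.0], 0.84, [682.0, 400.8]), ([228.0, 175.0], 0.52, [388.2, -31.9])]
```

View pics/top0.png

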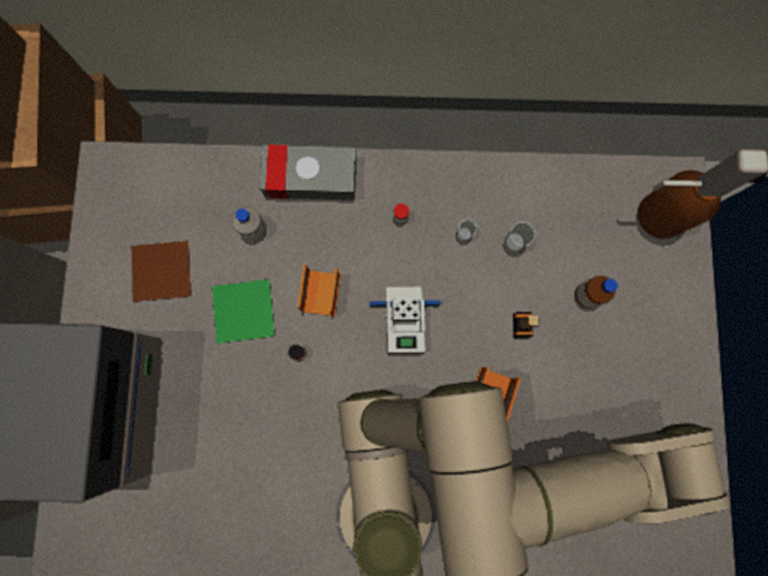

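View pics/scene0.png

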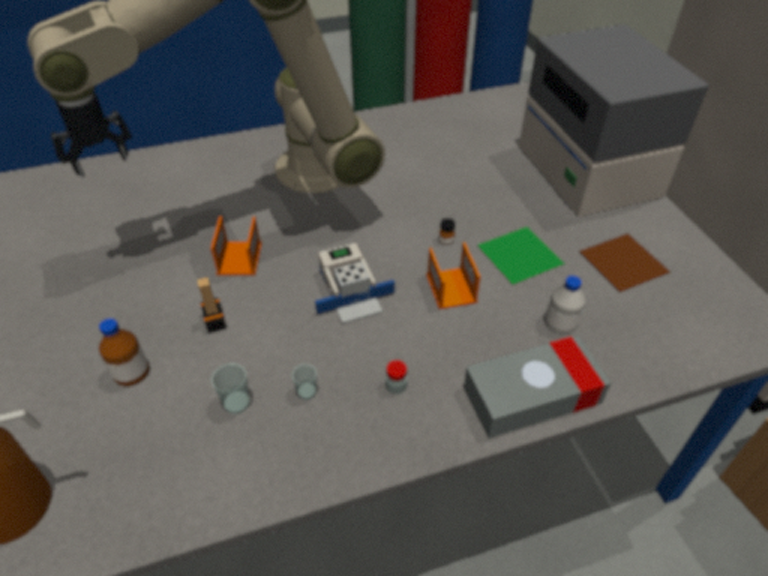

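Call:
apply_moves:
  offset:
    - [0.06,0.09,0.01]
    - [0.12,0.18,0.01]
    - [0.207,0.298,0.03]
    - [0.207,0.298,0.03]
    - [0.207,0.298,0.03]
  delta_rot:
    - [0,0,-0.717]
    - [0,0,-0.717]
    - [0,0,-0.717]
    - [0,0,-0.717]
    - [0,0,-0.717]

```text
time_s: 2.0
eef_pos: [333.7, -283.3, 240.1]
eef_rot: [1.0, -0.0, 0.0, 0.0]
ft_force: [0.0, -0.9, 0.2]
grip_width: 85.4
finger_force: 0.0
```

Call:
apply_moves:
  offset:
    - [0.065,0.09,0.01]
    - [0.065,0.09,0.01]
    - [0.065,0.09,0.01]
    - [0.065,0.09,0.01]
  delta_rot:
    - [0,0,0]
    - [0,0,0]
    - [0,0,0]
    - [0,0,0]

```text
time_s: 2.4
eef_pos: [398.6, -194.0, 249.9]
eef_rot: [1.0, 0.002, 0.0, 0.0]
ft_force: [-0.9, -0.4, 0.2]
grip_width: 85.6
finger_force: 0.0
```

```bash
python3 - <<'E'
from h import *
s=env.read_state(); print(s["time_s"],np.round(s["eef_pos"],1),np.round(s["eef_rot"],4))
save(optics.capture("wrist"),"w1.png",1.5)
Z=dict(dock=0,dock_nose=27,block_mid=41,block_left=23,block_right=23,mallet_grip=80,rack=0)
for n,z in Z.items():
    print(n,[(np.round(d["pixel"]).tolist(),round(d["score"],2),at("wrist",d["pixel"],z,s)[:2].tolist()) for d in finder.boxes_of("wrist",n)][:4])
E
```

```text
2.4 [ 398.6 -194.   249.9] [1.0e+00 1.7e-03 1.0e-04 2.0e-04]
dock [([108.0, 108.0], 0.68, [451.7, -31.6])]
dock_nose [([109.0, 107.0], 0.57, [455.1, -43.0])]
block_mid [([82.0, 54.0], 0.79, [506.0, -28.3])]
block_left [([89.0, 52.0], 0.59, [509.4, -27.7])]
block_right [([85.0, 50.0], 0.8, [510.7, -24.0])]
mallet_grip [([396.0, 90.0], 0.74, [473.8, -323.8])]
rack [([312.0, 246.0], 0.96, [280.1, -274.0])]
```

View pics/w1.png

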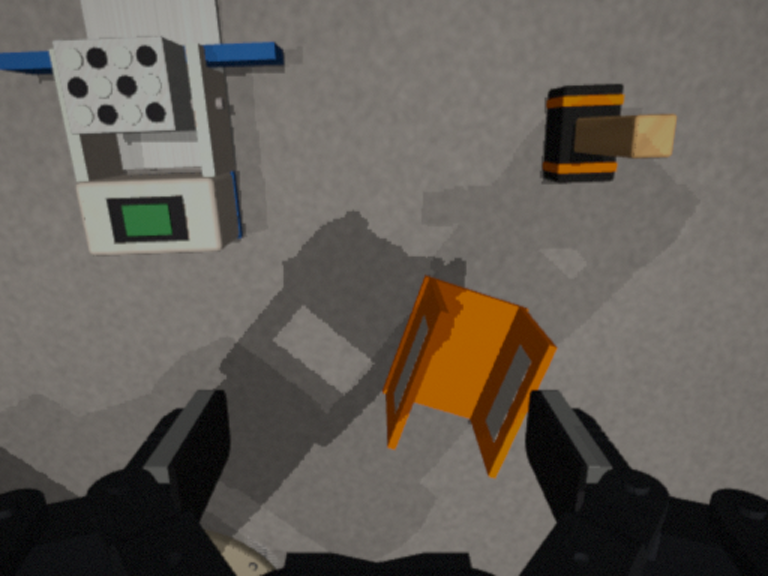

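```bash
python3 - <<'E'
from h import *
s=env.read_state()
f=lambda u,v,z: at("wrist",(u/1.5,v/1.5),z,s)
print("handle top",[f(*p,122)[:2].tolist() for p in((640,114),(675,114),(672,157),(634,157))], f(655,135.5,122))
print("head top",[f(*p,36)[:2].tolist() for p in((622,85),(615,180),(558,87),(545,181))])
print("plate top rear",[f(*p,40)[:2].tolist() for p in((206,45),(276,43),(0,53),(52,52))])
print("block top",[f(*p,76)[:2].tolist() for p in((53,40),(162,37),(177,130),(75,134))])
print("housing top",[f(*p,64)[:2].tolist() for p in((79,184),(214,179),(221,250),(92,254))])
E
```

```text
handle top [[483.0, -331.2], [482.9, -349.2], [461.6, -351.4], [461.6, -331.4]] [ 472.4 -340.6  122. ]
head top [[503.1, -357.9], [441.5, -362.0], [501.9, -315.7], [440.9, -313.2]]
plate top rear [[526.7, -86.7], [527.8, -131.5], [522.1, 46.1], [522.7, 12.6]]
block top [[524.4, -9.9], [525.9, -72.7], [475.1, -75.2], [472.8, -13.2]]
housing top [[441.8, -3.5], [445.0, -91.0], [398.2, -91.1], [395.5, -3.9]]
```

Call:
apply_moves:
  offset:
    - [0.073,-0.147,-0.03]
    - [0.073,-0.147,-0.06]
    - [0.073,-0.147,-0.06]
    - [0.073,-0.147,-0.06]
    - [0.073,-0.147,-0.06]
  delta_rot:
    - [0,0,0]
    - [0,0,0]
    - [0,0,0]
    - [0,0,0]
    - [0,0,0]

```text
time_s: 3.3
eef_pos: [470.6, -344.2, 187.0]
eef_rot: [1.0, -0.001, -0.001, -0.001]
ft_force: [-0.7, 0.3, 0.8]
grip_width: 85.4
finger_force: 0.0
```

```bash
python3 - <<'E'
from h import *
s=env.read_state(); print(s["time_s"],np.round(s["eef_pos"],1),np.round(s["eef_rot"],4))
save(optics.capture("wrist"),"w2.png",1.5)
print([(np.round(d["pixel"]).tolist(),round(d["score"],2)) for d in finder.boxes_of("wrist","mallet_grip")])
print("pred", proj("wrist",(472,-339.5,122),s)*1.5)
s=env.read_state(); print(s["time_s"],np.round(s["eef_pos"],1))
E
```

```text
3.3 [ 470.6 -344.2  187. ] [ 1.     -0.0011 -0.0013 -0.0013]
[([244.0, 172.0], 0.81), ([8.0, 115.0], 0.66)]
pred [366.3  308.55]
3.4 [ 470.6 -342.2  189.4]
```

View pics/w2.png

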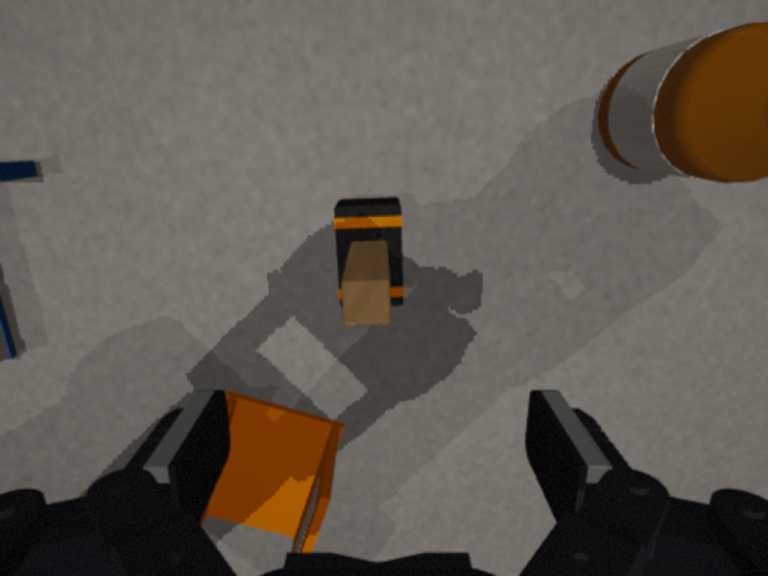

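Call:
apply_moves:
  offset:
    - [0.002,0.001,-0.04]
    - [0.002,0.001,-0.08]
    - [0.002,0.001,-0.109]
    - [0.002,0.001,-0.109]
    - [0.002,0.001,-0.109]
  delta_rot:
    - [0,0,0]
    - [0,0,0]
    - [0,0,0]
    - [0,0,0]
    - [0,0,0]

```text
time_s: 3.9
eef_pos: [473.4, -341.1, 82.6]
eef_rot: [1.0, 0.0, 0.001, 0.001]
ft_force: [0.7, 0.3, 0.9]
grip_width: 85.4
finger_force: 0.0
```

Call:
apply_moves:
  offset:
    - [0,0,0]
    - [0,0,0]
    - [0,0,0]
    - [0,0,0]
    - [0,0,0]
  delta_rot:
    - [0,0,0]
    - [0,0,0]
    - [0,0,0]
    - [0,0,0]
    - [0,0,0]
  hand: -1
  force: 60

```text
time_s: 4.4
eef_pos: [473.2, -341.0, 81.3]
eef_rot: [1.0, 0.0, 0.0, 0.0]
ft_force: [0.0, 1.6, 5.4]
grip_width: 21.0
finger_force: 59.3
```

Call:
apply_moves:
  offset:
    - [0,0,0]
    - [0,0,0]
    - [0,0,0]
  delta_rot:
    - [0,0,0]
    - [0,0,0]
    - [0,0,0]

```text
time_s: 4.7
eef_pos: [473.2, -341.0, 81.3]
eef_rot: [1.0, 0.0, 0.0, 0.0]
ft_force: [-0.6, 1.8, 5.8]
grip_width: 21.3
finger_force: 59.4
```

Call:
apply_moves:
  offset:
    - [0,0.0,0.02]
    - [-0.005,0.045,0.03]
    - [-0.015,0.09,0.03]
    - [-0.02,0.14,0.03]
    - [-0.026,0.18,0.03]
  delta_rot:
    - [0,0,0.062]
    - [0,0,0.062]
    - [0,0,0.062]
    - [0,0,0.062]
    - [0,0,0.062]

```text
time_s: 5.2
eef_pos: [445.9, -158.7, 110.3]
eef_rot: [1.0, 0.016, -0.001, -0.0]
ft_force: [1.7, 0.5, -2.3]
grip_width: 21.1
finger_force: 60.3
```

Call:
apply_moves:
  offset:
    - [0,0.0265,0.0]
    - [0,0.0465,-0.015]
    - [0,0.0465,-0.025]
    - [0,0.0465,-0.025]
    - [0,0.0465,-0.025]
  delta_rot:
    - [0,0,0]
    - [0,0,0]
    - [0,0,0]
    - [0,0,0]
    - [0,0,0]

```text
time_s: 5.7
eef_pos: [447.1, -115.4, 85.8]
eef_rot: [1.0, 0.016, -0.0, 0.0]
ft_force: [0.5, -0.3, -3.1]
grip_width: 20.7
finger_force: 60.4
```

```bash
python3 - <<'E'
from h import *
s=env.read_state(); print(s["time_s"],np.round(s["eef_pos"],1),np.round(s["eef_rot"],4),s["ft_force"])
save(optics.capture("wrist"),"w3.png",1.5)
E
```

```text
5.7 [ 447.1 -115.4   85.8] [ 9.999e-01  1.610e-02 -1.000e-04  1.000e-04] [ 0.50755698 -0.27710665 -3.13195283]
```

View pics/w3.png

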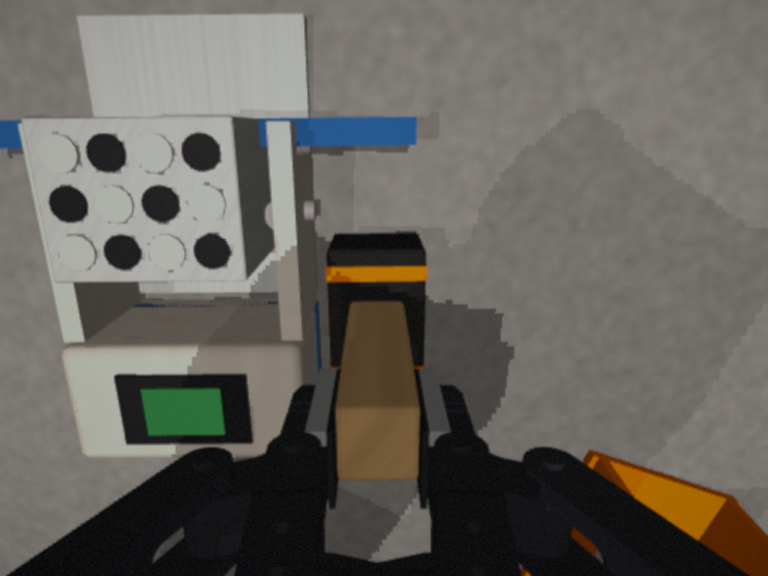

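```bash
python3 - <<'E'
from h import *
s=env.read_state()
f=lambda u,v,z: at("wrist",(u/1.5,v/1.5),z,s)
print("plate rear top",f(320,146,40),f(415,144.5,40),"front",f(320,117,40),f(414,117.5,40))
print("head front top",f(332,249,40.5),f(424,249,40.5))
print("block top",[f(*p,76)[:2].tolist() for p in((22,120),(234,117),(247,280),(57,282))])
print("floor front",f(79,17,6),f(304,13,6)); print("housing",[f(*p,64)[:2].tolist() for p in((68,347),(300,344),(301,455),(85,457))])
E
```

```text
plate rear top [518.8 -92.4  40. ] [ 520.5 -127.6   40. ] front [529.  -92.4  40. ] [ 530.  -126.7   40. ]
head front top [480.  -97.1  40.5] [ 481.2 -133.2   40.5]
block top [[524.7, -7.1], [527.6, -70.5], [476.9, -72.1], [474.2, -9.5]]
floor front [564.7   8.5   6. ] [569.1 -82.4   6. ]
housing [[445.4, -1.9], [449.4, -87.4], [401.6, -87.2], [397.9, -1.4]]
```

Call:
apply_moves:
  offset:
    - [0.012,0.002,0]
    - [0.022,0.003,0]
    - [0.028,0.003,0]
    - [0.032,0.003,0]
    - [0.035,0.003,0]
  delta_rot:
    - [0,0,0]
    - [0,0,0]
    - [0,0,0]
    - [0,0,0]
    - [0,0,0]

```text
time_s: 6.25
eef_pos: [482.2, -111.7, 85.8]
eef_rot: [1.0, 0.016, -0.0, 0.0]
ft_force: [-0.1, 0.0, -3.1]
grip_width: 20.8
finger_force: 60.5
```

Call:
apply_moves:
  offset:
    - [0.003,0,0]
    - [0.006,0,0]
    - [0.009,0,0]
    - [0.012,0,0]
    - [0.015,0,0]
  delta_rot:
    - [0,0,0]
    - [0,0,0]
    - [0,0,0]
    - [0,0,0]
    - [0,0,0]

```text
time_s: 6.75
eef_pos: [495.1, -111.0, 85.4]
eef_rot: [1.0, 0.017, -0.003, -0.001]
ft_force: [-10.0, 1.4, 2.5]
grip_width: 20.9
finger_force: 61.2
```

Call:
apply_moves:
  offset:
    - [0.002,0,0]
    - [0.004,0,0]
    - [0.004,0,0]
  delta_rot:
    - [0,0,0]
    - [0,0,0]
    - [0,0,0]

```text
time_s: 7.05
eef_pos: [499.1, -110.6, 84.9]
eef_rot: [1.0, 0.017, -0.003, -0.001]
ft_force: [-7.4, 2.4, -1.7]
grip_width: 21.0
finger_force: 60.6
```

Call:
apply_moves:
  offset:
    - [-0.03,0,0]
    - [-0.06,0,0]
    - [-0.06,0,0]
  delta_rot:
    - [0,0,0]
    - [0,0,0]
    - [0,0,0]

```text
time_s: 7.35
eef_pos: [438.4, -110.9, 85.5]
eef_rot: [1.0, 0.016, -0.001, -0.001]
ft_force: [-0.8, 0.2, -2.9]
grip_width: 21.0
finger_force: 60.3
```

```bash
cat >> h.py <<'E'
def blue(st):
    # face plate top rear/front edge line from wrist picture, at z=40; returns components' minAreaRect corners
    im=optics.capture("wrist"); h=cv2.cvtColor(im,cv2.COLOR_RGB2HSV)
    m=cv2.inRange(h,(100,120,60),(125,255,255))
    n,l,stt,c=cv2.connectedComponentsWithStats(m)
    for i in range(1,n):
        if stt[i,4]>120:
            b=cv2.boxPoints(cv2.minAreaRect(np.argwhere(l==i)[:,::-1].astype(np.float32)))
            print("blue",stt[i,:5].tolist(),[at("wrist",p,40,st)[:2].tolist() for p in b])
    return im
E
python3 - <<'E'
from h import *
s=env.read_state(); print(s["time_s"],np.round(s["eef_pos"],1),s["ft_force"])
im=blue(s); save(im,"w4.png",1.5)
E
```

```text
7.35 [ 438.4 -110.9   85.5] [-0.81663258  0.2363876  -2.93015915]
blue [171, 32, 109, 35, 2177] [[534.9, -64.9], [544.2, -121.5], [534.3, -123.6], [524.7, -66.1]]
blue [0, 70, 20, 22, 346] [[519.5, 29.6], [521.3, 18.8], [511.2, 19.1], [509.3, 30.0]]
```

View pics/w4.png

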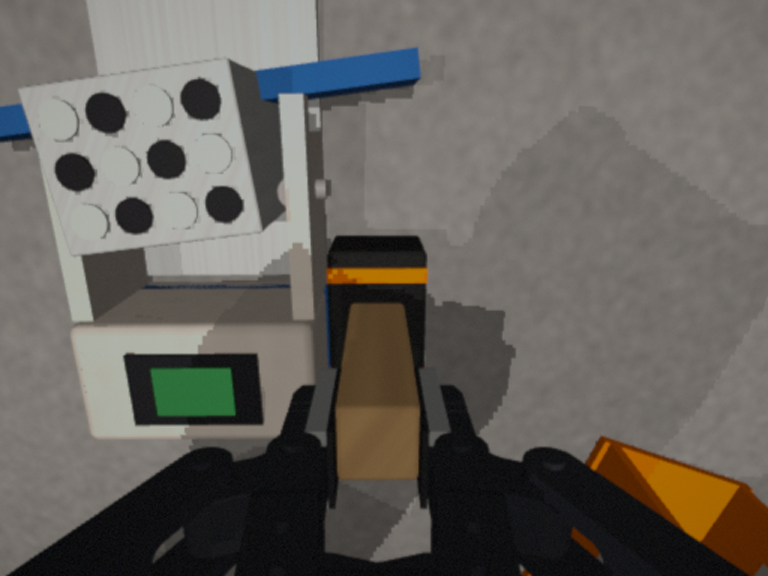

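Call:
apply_moves:
  offset:
    - [0,0,0.05]
    - [0,0,0.09]
    - [0,0.01,0.09]
    - [0,0.06,0.09]
    - [0,0.11,0.09]
  delta_rot:
    - [0,0,0]
    - [0,0,0]
    - [0,0,0]
    - [0,0,0]
    - [0,0,0]

```text
time_s: 7.9
eef_pos: [441.2, -0.3, 175.3]
eef_rot: [1.0, 0.015, 0.0, -0.0]
ft_force: [-0.2, -0.0, -2.4]
grip_width: 21.4
finger_force: 60.7
```

Call:
apply_moves:
  offset:
    - [0,0.032,0]
    - [0,0.032,0]
    - [0,0.032,-0.045]
    - [0,0.032,-0.09]
    - [0,0.032,-0.09]
  delta_rot:
    - [0,0,0]
    - [0,0,0]
    - [0,0,0]
    - [0,0,0]
    - [0,0,0]

```text
time_s: 8.4
eef_pos: [439.8, 30.6, 82.3]
eef_rot: [1.0, 0.016, -0.003, -0.001]
ft_force: [-0.0, -0.0, -2.4]
grip_width: 20.7
finger_force: 65.7
```

Call:
apply_moves:
  offset:
    - [0.01,0,0]
    - [0.02,0,0]
    - [0.028,0,0]
    - [0.031,0,0]
    - [0.034,0,0]
  delta_rot:
    - [0,0,0]
    - [0,0,0]
    - [0,0,0]
    - [0,0,0]
    - [0,0,0]

```text
time_s: 8.9
eef_pos: [474.9, 30.5, 86.0]
eef_rot: [1.0, 0.017, -0.001, 0.0]
ft_force: [-3.2, -0.4, -1.2]
grip_width: 21.0
finger_force: 65.8
```

Call:
apply_moves:
  offset:
    - [0.003,0,0]
    - [0.006,0,0]
    - [0.009,0,0]
    - [0.012,0,0]
    - [0.015,0,0]
  delta_rot:
    - [0,0,0]
    - [0,0,0]
    - [0,0,0]
    - [0,0,0]
    - [0,0,0]

```text
time_s: 9.4
eef_pos: [489.7, 30.4, 85.7]
eef_rot: [1.0, 0.016, -0.001, 0.0]
ft_force: [-7.8, -2.0, 1.7]
grip_width: 21.2
finger_force: 66.2
```

Call:
apply_moves:
  offset:
    - [0.003,0,0]
    - [0.006,0,0]
    - [0.009,0,0]
    - [0.011,0,0]
    - [0.012,0,0]
  delta_rot:
    - [0,0,0]
    - [0,0,0]
    - [0,0,0]
    - [0,0,0]
    - [0,0,0]

```text
time_s: 9.9
eef_pos: [500.4, 30.1, 85.1]
eef_rot: [1.0, 0.016, -0.003, 0.0]
ft_force: [-10.3, -4.7, 1.6]
grip_width: 21.3
finger_force: 66.2
```

Call:
apply_moves:
  offset:
    - [-0.03,0,0]
    - [-0.06,0,0]
    - [-0.06,0,0.04]
    - [-0.06,0,0.09]
    - [-0.06,0,0.09]
  delta_rot:
    - [0,0,0]
    - [0,0,0]
    - [0,0,0]
    - [0,0,0]
    - [0,0,0]

```text
time_s: 10.4
eef_pos: [445.6, 30.0, 181.6]
eef_rot: [1.0, 0.016, 0.007, 0.001]
ft_force: [-0.3, -0.0, -3.3]
grip_width: 20.9
finger_force: 65.8
```

```bash
python3 - <<'E'
from h import *
s=env.read_state(); print(s["time_s"],np.round(s["eef_pos"],1),s["ft_force"])
im=blue(s); save(im,"w5.png",1.5)
E
```

```text
10.4 [445.6  30.  181.6] [-0.34808902 -0.00335824 -3.27317951]
blue [231, 62, 72, 20, 960] [[533.6, 49.5], [543.9, 48.6], [540.7, -8.7], [530.3, -8.5]]
blue [396, 78, 54, 16, 671] [[526.1, -86.8], [536.5, -86.2], [534.1, -129.5], [523.6, -130.6]]
```

Call:
apply_moves:
  offset:
    - [0.0,-0.05,0]
    - [0.0,-0.1,0]
    - [0.0,-0.142,0]
    - [0.0,-0.142,0]
    - [0.0,-0.142,-0.045]
  delta_rot:
    - [0,0,0]
    - [0,0,0]
    - [0,0,0]
    - [0,0,0]
    - [0,0,0]

```text
time_s: 10.95
eef_pos: [444.7, -113.8, 132.9]
eef_rot: [1.0, 0.015, 0.004, 0.002]
ft_force: [0.9, -0.9, -3.5]
grip_width: 21.1
finger_force: 65.8
```

Call:
apply_moves:
  offset:
    - [0,0,-0.045]
    - [0.01,0,-0.045]
    - [0.025,0,-0.045]
    - [0.035,0,-0.045]
    - [0.042,0,-0.045]
  delta_rot:
    - [0,0,0]
    - [0,0,0]
    - [0,0,0]
    - [0,0,0]
    - [0,0,0]

```text
time_s: 11.45
eef_pos: [484.6, -111.1, 85.3]
eef_rot: [1.0, 0.017, -0.0, -0.0]
ft_force: [0.2, -0.4, -3.1]
grip_width: 21.3
finger_force: 69.5
```

Call:
apply_moves:
  offset:
    - [0.003,0,0]
    - [0.006,0,0]
    - [0.009,0,0]
    - [0.012,0,0]
    - [0.015,0,0]
  delta_rot:
    - [0,0,0]
    - [0,0,0]
    - [0,0,0]
    - [0,0,0]
    - [0,0,0]

```text
time_s: 11.95
eef_pos: [498.5, -111.3, 85.7]
eef_rot: [1.0, 0.016, -0.001, -0.0]
ft_force: [-4.3, 1.4, -0.6]
grip_width: 21.4
finger_force: 69.9
```

Call:
apply_moves:
  offset:
    - [0.003,0,0]
    - [0.006,0,0]
    - [0.009,0,0]
    - [0.012,0,0]
    - [0.015,0,0]
  delta_rot:
    - [0,0,0]
    - [0,0,0]
    - [0,0,0]
    - [0,0,0]
    - [0,0,0]

```text
time_s: 12.45
eef_pos: [514.6, -111.6, 85.9]
eef_rot: [1.0, 0.016, 0.001, 0.0]
ft_force: [-0.7, 0.8, -2.7]
grip_width: 21.2
finger_force: 69.5
```

Call:
apply_moves:
  offset:
    - [-0.03,0,0]
    - [-0.06,0,0.03]
    - [-0.06,0,0.08]
    - [-0.06,0,0.09]
    - [-0.06,0.01,0.09]
  delta_rot:
    - [0,0,0]
    - [0,0,0]
    - [0,0,0]
    - [0,0,0]
    - [0,0,0]

```text
time_s: 12.95
eef_pos: [455.4, -102.4, 177.4]
eef_rot: [1.0, 0.016, 0.002, 0.001]
ft_force: [0.0, -0.2, -3.5]
grip_width: 21.1
finger_force: 69.5
```

Call:
apply_moves:
  offset:
    - [0.0,0.05,0]
    - [0.0,0.1,0]
    - [0.0,0.132,0]
    - [0.0,0.132,0]
  delta_rot:
    - [0,0,0]
    - [0,0,0]
    - [0,0,0]
    - [0,0,0]

```text
time_s: 13.35
eef_pos: [453.1, 34.4, 174.1]
eef_rot: [1.0, 0.019, -0.001, -0.001]
ft_force: [-0.9, -0.6, -2.9]
grip_width: 21.1
finger_force: 69.4
```

```bash
python3 - <<'E'
from h import *
s=env.read_state(); print(s["time_s"],np.round(s["eef_pos"],1),s["ft_force"])
im=blue(s); save(im,"w6.png",1.5)
E
```

```text
13.35 [453.1  34.4 174.1] [-0.88607148 -0.61436622 -2.87647938]
blue [401, 53, 57, 21, 711] [[553.9, -77.5], [561.8, -120.1], [552.8, -123.6], [544.8, -80.7]]
blue [229, 76, 73, 23, 905] [[529.8, 55.4], [539.8, -0.8], [530.4, -3.0], [520.2, 53.7]]
```

Call:
apply_moves:
  offset:
    - [0,-0.001,-0.045]
    - [0,-0.001,-0.088]
    - [0.005,-0.001,-0.088]
    - [0.02,-0.001,-0.088]
    - [0.03,-0.001,-0.088]
  delta_rot:
    - [0,0,0]
    - [0,0,0]
    - [0,0,0]
    - [0,0,0]
    - [0,0,0]

```text
time_s: 13.9
eef_pos: [485.8, 28.9, 89.0]
eef_rot: [1.0, 0.016, 0.001, 0.0]
ft_force: [-0.0, -0.0, -3.1]
grip_width: 21.1
finger_force: 69.4
```

Call:
apply_moves:
  offset:
    - [0.004,0,0]
    - [0.007,0,0]
    - [0.01,0,0]
    - [0.013,0,0]
    - [0.016,0,0]
  delta_rot:
    - [0,0,0]
    - [0,0,0]
    - [0,0,0]
    - [0,0,0]
    - [0,0,0]

```text
time_s: 14.4
eef_pos: [500.0, 29.4, 87.8]
eef_rot: [1.0, 0.016, -0.0, 0.0]
ft_force: [-0.7, -0.9, -2.9]
grip_width: 20.9
finger_force: 69.4
```

Call:
apply_moves:
  offset:
    - [0.003,0,0]
    - [0.006,0,0]
    - [0.009,0,0]
    - [0.012,0,0]
    - [0.014,0,0]
  delta_rot:
    - [0,0,0]
    - [0,0,0]
    - [0,0,0]
    - [0,0,0]
    - [0,0,0]

```text
time_s: 14.9
eef_pos: [514.2, 29.5, 87.7]
eef_rot: [1.0, 0.016, -0.0, -0.0]
ft_force: [-1.1, -0.2, -1.6]
grip_width: 21.1
finger_force: 69.4
```

Call:
apply_moves:
  offset:
    - [-0.03,0,0]
    - [-0.06,0,0.03]
    - [-0.06,0,0.08]
    - [-0.06,0,0.09]
    - [-0.06,0,0.09]
  delta_rot:
    - [0,0,0]
    - [0,0,0]
    - [0,0,0]
    - [0,0,0]
    - [0,0,0]

```text
time_s: 15.4
eef_pos: [455.2, 29.4, 179.3]
eef_rot: [1.0, 0.016, 0.002, 0.0]
ft_force: [-0.5, -0.4, -3.1]
grip_width: 20.8
finger_force: 69.5
```

```bash
python3 - <<'E'
from h import *
s=env.read_state(); print(s["time_s"],np.round(s["eef_pos"],1),s["ft_force"])
im=blue(s); save(im,"w7.png",1.5)
E
```

```text
15.4 [455.2  29.4 179.3] [-0.45385183 -0.38404573 -3.10468909]
blue [227, 49, 74, 25, 1005] [[551.8, 52.2], [561.9, 50.5], [554.8, -6.4], [544.4, -5.3]]
blue [392, 77, 55, 21, 709] [[535.0, -82.5], [545.3, -82.7], [539.9, -126.4], [529.5, -126.6]]
```

View pics/w7.png

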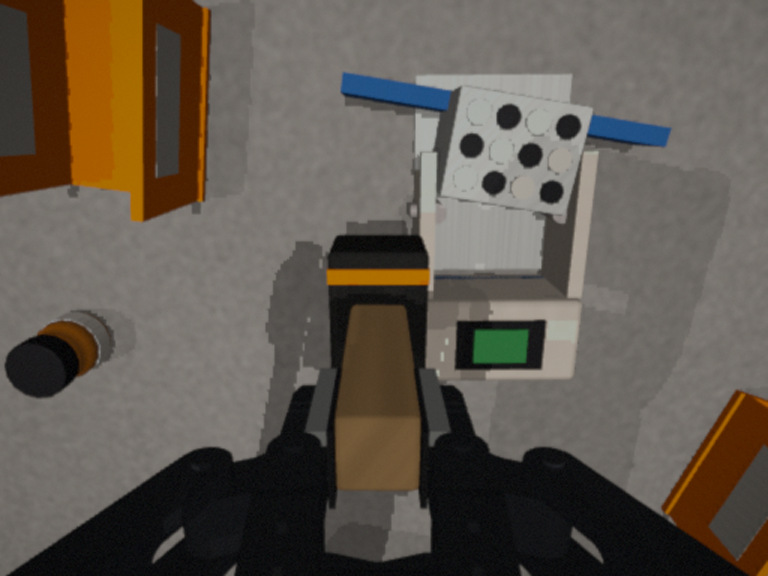

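Call:
apply_moves:
  offset:
    - [0.0,-0.05,0]
    - [0.0,-0.1,0]
    - [0.0,-0.15,0]
    - [0.0,-0.2,0]
    - [-0.01,-0.21,-0.02]
  delta_rot:
    - [0,0,0]
    - [0,0,0]
    - [0,0,0]
    - [0,0,0]
    - [0,0,0]

```text
time_s: 15.95
eef_pos: [444.7, -185.4, 157.1]
eef_rot: [1.0, 0.015, 0.001, 0.001]
ft_force: [-0.0, 0.9, -2.8]
grip_width: 20.9
finger_force: 69.4
```

Call:
apply_moves:
  offset:
    - [0,0,-0.03]
    - [0,0,-0.055]
    - [0,0,-0.068]
    - [0,0,-0.068]
    - [0,0,-0.068]
  delta_rot:
    - [0,0,0]
    - [0,0,0]
    - [0,0,0]
    - [0,0,0]
    - [0,0,0]

```text
time_s: 16.45
eef_pos: [443.8, -180.3, 89.1]
eef_rot: [1.0, 0.016, -0.001, -0.001]
ft_force: [0.1, -0.2, -2.8]
grip_width: 21.0
finger_force: 69.3
```

Call:
apply_moves:
  offset:
    - [0,0,-0.004]
    - [0,0,-0.007]
    - [0,0,-0.0075]
    - [0,0,-0.0075]
  delta_rot:
    - [0,0,0]
    - [0,0,0]
    - [0,0,0]
    - [0,0,0]

```text
time_s: 16.85
eef_pos: [444.1, -180.5, 82.4]
eef_rot: [1.0, 0.016, 0.0, 0.0]
ft_force: [-0.8, -0.6, -3.0]
grip_width: 21.3
finger_force: 69.4
```

Call:
apply_moves:
  offset:
    - [0,0,-0.001]
    - [0,0,-0.0015]
    - [0,0,-0.0015]
  delta_rot:
    - [0,0,0]
    - [0,0,0]
    - [0,0,0]

```text
time_s: 17.15
eef_pos: [444.0, -180.5, 80.8]
eef_rot: [1.0, 0.016, 0.0, 0.0]
ft_force: [0.4, -0.3, -3.1]
grip_width: 21.2
finger_force: 69.4
```

Call:
apply_moves:
  offset:
    - [0,0,0]
    - [0,0,0]
    - [0,0,0]
    - [0,0,0]
    - [0,0,0]
  delta_rot:
    - [0,0,0]
    - [0,0,0]
    - [0,0,0]
    - [0,0,0]
    - [0,0,0]
  hand: 1

```text
time_s: 17.65
eef_pos: [444.0, -180.5, 80.9]
eef_rot: [1.0, 0.016, 0.0, 0.0]
ft_force: [0.1, -0.0, -1.4]
grip_width: 85.2
finger_force: 0.0
```

Call:
apply_moves:
  offset:
    - [0,0,0]
    - [0,0,0.03]
    - [0,0,0.08]
    - [0,0,0.12]
    - [0,0,0.14]
  delta_rot:
    - [0,0,0]
    - [0,0,0]
    - [0,0,0]
    - [0,0,0]
    - [0,0,0]

```text
time_s: 18.15
eef_pos: [444.7, -181.0, 224.4]
eef_rot: [1.0, 0.016, 0.002, 0.002]
ft_force: [1.3, 0.8, -1.1]
grip_width: 85.3
finger_force: 0.0
```

```bash
python3 - <<'E'
from h import *
s=env.read_state(); print(s["time_s"],np.round(s["eef_pos"],1),np.round(s["q"],2),s["ft_force"])
im=optics.capture("top"); 
for p in((444,-180.5,122),(444,-180.5,0)): print(proj("top",p))
a=im[120:280,100:400]; save(a,"t2.png",2.6)
for n in("rack","pad"):
    z=0
    print(n,[(np.round(d["pixel"]).tolist(),round(d["score"],2),at("top",d["pixel"],z)[:2].tolist()) for d in finder.boxes_of("top",n)][:4])
E
```

```text
18.15 [ 444.7 -181.   224.4] [-0.63  0.21  1.62 -0.    1.31  0.91] [ 1.31201551  0.82763258 -1.09729507]
[310.4 220.8]
[305.4 223.7]
rack [([213.0, 195.0], 0.78, [548.0, 182.2]), ([331.0, 267.0], 0.67, [281.3, -278.9])]
pad [([162.0, 206.0], 0.95, [497.0, 377.8]), ([105.0, 180.0], 0.65, [595.3, 607.4])]
```

View pics/t2.png

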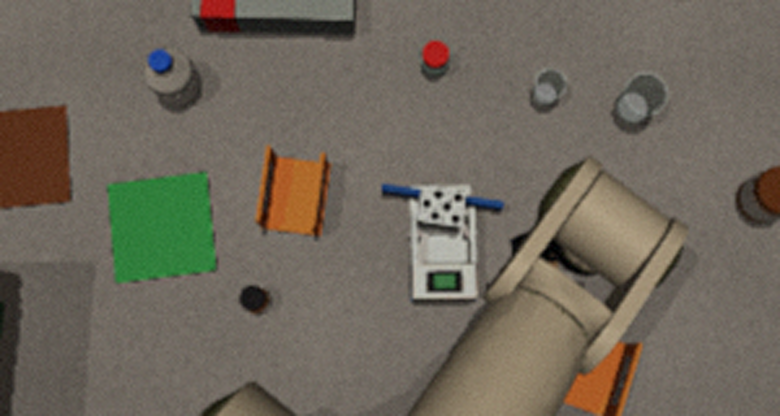

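Call:
apply_moves:
  offset:
    - [0.02,0.035,0]
    - [0.04,0.07,0]
    - [0.06,0.11,0]
    - [0.08,0.145,0]
  delta_rot:
    - [0,0,0.25]
    - [0,0,0.5]
    - [0,0,0.75]
    - [0,0,0.9]

```text
time_s: 18.7
eef_pos: [524.0, -33.5, 219.1]
eef_rot: [0.968, 0.252, -0.001, -0.001]
ft_force: [0.5, -0.6, -0.2]
grip_width: 85.3
finger_force: 0.0
```

Call:
apply_moves:
  offset:
    - [0,0,0]
    - [0,0,0]
    - [0,0,0]
    - [0,0,0]
  delta_rot:
    - [0,0,0.25]
    - [0,0,0.5]
    - [0,0,0.75]
    - [0,0,0.9]

```text
time_s: 19.1
eef_pos: [523.4, -35.2, 218.9]
eef_rot: [0.882, 0.471, -0.001, -0.001]
ft_force: [-1.0, -0.1, 0.5]
grip_width: 85.5
finger_force: 0.0
```

Call:
apply_moves:
  offset:
    - [0,0,0]
    - [0,0,0]
    - [0,0,0]
    - [0,0,0]
    - [0,0,0]
  delta_rot:
    - [0,0,0.25]
    - [0,0,0.5]
    - [0,0,0.75]
    - [0,0,0.9]
    - [0,0,0.9]

```text
time_s: 19.6
eef_pos: [523.5, -35.4, 219.2]
eef_rot: [0.749, 0.662, -0.001, -0.001]
ft_force: [-0.3, -0.6, -0.9]
grip_width: 85.4
finger_force: 0.0
```

```bash
python3 - <<'E'
from h import *
s=env.read_state(); print(s["time_s"],np.round(s["eef_pos"],1),np.round(s["eef_rot"],4))
im=blue(s); save(im,"w8.png",1.5)
print([(np.round(d["pixel"]).tolist(),round(d["score"],2),at("wrist",d["pixel"],41,s)) for d in finder.boxes_of("wrist","block_mid")])
E
```

```text
19.6 [523.5 -35.4 219.2] [ 7.495e-01  6.621e-01 -7.000e-04 -1.200e-03]
blue [270, 73, 13, 63, 703] [[544.2, -4.3], [551.5, 51.4], [561.7, 49.9], [555.0, -5.9]]
blue [269, 212, 10, 38, 367] [[535.2, -82.7], [544.4, -83.8], [540.2, -125.8], [530.7, -124.6]]
[([262.0, 172.0], 0.7, array([533.2, -39. ,  41. ]))]
```

View pics/w8.png

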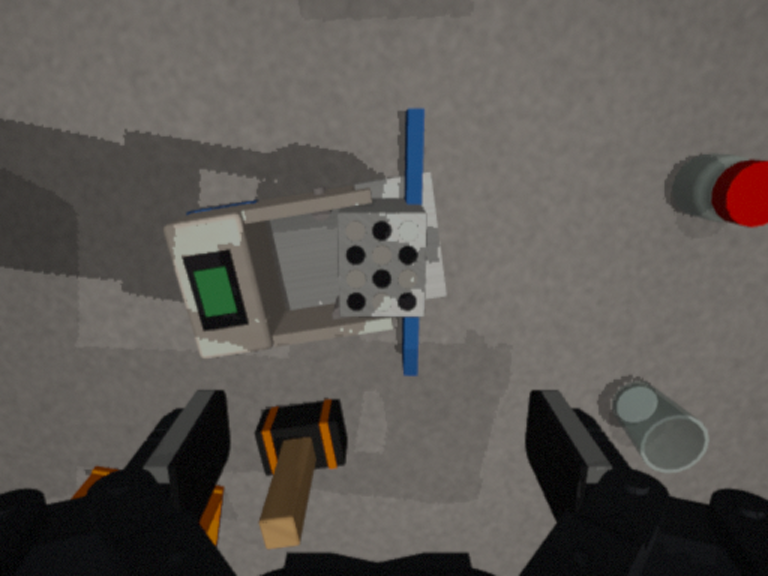

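Call:
apply_moves:
  offset:
    - [0.0015,0.0,-0.05]
    - [0.0015,0.0,-0.1]
    - [0.0015,0.0,-0.14]
    - [0.0015,0.0,-0.164]
    - [0.0015,0.0,-0.164]
  delta_rot:
    - [0,0,0]
    - [0,0,0]
    - [0,0,0]
    - [0,0,0]
    - [0,0,0]

```text
time_s: 20.2
eef_pos: [523.4, -34.9, 53.5]
eef_rot: [0.75, 0.661, -0.002, -0.003]
ft_force: [-0.7, 0.3, 0.8]
grip_width: 85.0
finger_force: 0.0
```

Call:
apply_moves:
  offset:
    - [0,0,0]
    - [0,0,0]
    - [0,0,0]
    - [0,0,0]
    - [0,0,0]
  delta_rot:
    - [0,0,0]
    - [0,0,0]
    - [0,0,0]
    - [0,0,0]
    - [0,0,0]
  hand: -1
  force: 60

```text
time_s: 20.7
eef_pos: [526.3, -35.7, 58.9]
eef_rot: [0.75, 0.662, 0.001, 0.001]
ft_force: [-3.6, 0.6, 9.4]
grip_width: 49.0
finger_force: 60.4
```

Call:
apply_moves:
  offset:
    - [0.0,0,0.005]
    - [0.0,0,0.02]
    - [0.0,0,0.05]
    - [0,0,0.09]
    - [0,0,0.11]
  delta_rot:
    - [0,0,0]
    - [0,0,0]
    - [0,0,0]
    - [0,0,0]
    - [0,0,0]

```text
time_s: 21.2
eef_pos: [526.2, -35.7, 170.3]
eef_rot: [0.75, 0.662, 0.001, 0.002]
ft_force: [1.2, 0.6, -5.4]
grip_width: 49.3
finger_force: 63.9
```

```bash
python3 - <<'E'
from h import *
for p in((522,155),(583,212),(668,195)): print(at("scene",(p[0]/1.5,p[1]/1.5),0))
for p in((108,184),(207,173),(215,270),(116,282)): print(at("top",(100+p[0]/2.6,120+p[1]/2.6),3))
for p in((478,248),(518,229),(563,261),(520,282)): print("s",at("scene",(p[0]/1.5,p[1]/1.5),3))
E
```

```text
[130.2 570.1   0. ]
[406.5 603.3   0. ]
[416. 853.   0.]
[556.4 459.5   3. ]
[577.  312.1   3. ]
[431.4 292.2   3. ]
[410.1 437.1   3. ]
s [448.  290.9   3. ]
s [416.2 413.4   3. ]
s [552.2 462.4   3. ]
s [582.  335.2   3. ]
```

Call:
apply_moves:
  offset:
    - [0,0.04,0]
    - [0,0.08,0]
    - [0,0.12,0]
    - [0,0.16,0]
  delta_rot:
    - [0,0,0.25]
    - [0,0,0.5]
    - [0,0,0.75]
    - [0,0,1.0]

```text
time_s: 21.6
eef_pos: [525.0, 126.0, 167.2]
eef_rot: [0.551, 0.835, 0.0, -0.0]
ft_force: [1.2, -0.6, -3.6]
grip_width: 49.0
finger_force: 63.8
```

Call:
apply_moves:
  offset:
    - [-0.005,0.045,0]
    - [-0.012,0.09,0]
    - [-0.018,0.135,0]
    - [-0.024,0.18,0]
  delta_rot:
    - [0,0,0.25]
    - [0,0,0.5]
    - [0,0,0.75]
    - [0,0,1.0]

```text
time_s: 22.0
eef_pos: [500.7, 306.3, 167.2]
eef_rot: [0.316, 0.949, -0.0, -0.0]
ft_force: [1.6, -0.3, -5.3]
grip_width: 48.9
finger_force: 63.8
```

Call:
apply_moves:
  offset:
    - [-0.005,0.045,0]
    - [-0.005,0.07,0]
    - [-0.005,0.07,-0.03]
    - [-0.005,0.07,-0.06]
    - [-0.005,0.07,-0.07]
  delta_rot:
    - [0,0,0.25]
    - [0,0,0.5]
    - [0,0,0.75]
    - [0,0,1.0]
    - [0,0,1.0]

```text
time_s: 22.5
eef_pos: [494.7, 373.9, 93.8]
eef_rot: [0.061, 0.998, -0.001, -0.003]
ft_force: [-0.0, -0.4, -4.8]
grip_width: 48.9
finger_force: 63.9
```

```bash
python3 - <<'E'
from h import *
s=env.read_state(); print(s["time_s"],np.round(s["eef_pos"],1),np.round(s["eef_rot"],4),s["ft_force"])
im=blue(s); cv2.imwrite("pics/w9.png",im[:,:,::-1])
E
```

```text
22.5 [494.7 373.9  93.8] [ 0.0614  0.9981 -0.0015 -0.0025] [-0.02922698 -0.38174944 -4.83441416]
blue [281, 59, 25, 120, 2422] [[472.3, 394.1], [404.1, 403.1], [405.9, 415.0], [474.3, 407.3]]
blue [276, 327, 18, 38, 624] [[582.1, 380.6], [583.6, 392.7], [616.4, 389.8], [614.9, 377.3]]
```

Call:
apply_moves:
  offset:
    - [0,0,-0.02]
    - [0,0,-0.032]
    - [0,0,-0.037]
    - [0,0,-0.038]
    - [0,0,-0.038]
  delta_rot:
    - [0,0,0]
    - [0,0,0]
    - [0,0,0]
    - [0,0,0]
    - [0,0,0]

```text
time_s: 23.05
eef_pos: [496.9, 374.6, 59.6]
eef_rot: [0.062, 0.998, 0.0, 0.0]
ft_force: [0.1, -0.1, -5.1]
grip_width: 48.7
finger_force: 64.0
```

Call:
apply_moves:
  offset:
    - [0,0,-0.001]
    - [0,0,-0.002]
  delta_rot:
    - [0,0,0]
    - [0,0,0]

```text
time_s: 23.25
eef_pos: [496.8, 374.6, 57.4]
eef_rot: [0.062, 0.998, 0.0, 0.0]
ft_force: [-0.3, -0.4, -4.3]
grip_width: 49.0
finger_force: 64.0
```

Call:
apply_moves:
  offset:
    - [0,0,-0.001]
    - [0,0,-0.002]
    - [0,0,-0.002]
  delta_rot:
    - [0,0,0]
    - [0,0,0]
    - [0,0,0]

```text
time_s: 23.55
eef_pos: [496.7, 374.6, 56.1]
eef_rot: [0.062, 0.998, 0.0, 0.0]
ft_force: [-3.4, -3.2, 6.1]
grip_width: 48.7
finger_force: 65.6
```

Call:
apply_moves:
  offset:
    - [0,0,0]
    - [0,0,0]
    - [0,0,0]
    - [0,0,0]
  delta_rot:
    - [0,0,0]
    - [0,0,0]
    - [0,0,0]
    - [0,0,0]
  hand: 1

```text
time_s: 23.95
eef_pos: [496.6, 374.6, 54.8]
eef_rot: [0.062, 0.998, 0.0, 0.0]
ft_force: [0.2, -0.2, -0.6]
grip_width: 85.2
finger_force: 0.0
```

Call:
apply_moves:
  offset:
    - [0,0,0]
    - [0,0,0.02]
    - [0,0,0.06]
    - [0,0,0.1]
    - [0,0,0.14]
  delta_rot:
    - [0,0,0]
    - [0,0,0]
    - [0,0,0]
    - [0,0,0]
    - [0,0,-0.2]

```text
time_s: 24.45
eef_pos: [496.3, 374.4, 196.4]
eef_rot: [0.115, 0.993, -0.0, -0.0]
ft_force: [0.1, 0.1, 1.1]
grip_width: 85.2
finger_force: 0.0
```

Call:
apply_moves:
  offset:
    - [0,-0.02,0.01]
    - [0,-0.05,0.02]
    - [0,-0.08,0.03]
    - [0,-0.1,0.03]
  delta_rot:
    - [0,0,-0.25]
    - [0,0,-0.5]
    - [0,0,-0.75]
    - [0,0,-1.0]

```text
time_s: 24.85
eef_pos: [496.9, 273.1, 226.3]
eef_rot: [0.37, 0.929, 0.001, 0.001]
ft_force: [0.3, -0.7, 0.2]
grip_width: 85.3
finger_force: 0.0
```

Call:
apply_moves:
  offset:
    - [0,0,0]
    - [0,0,0]
    - [0,0,0]
    - [0,0,0]
  delta_rot:
    - [0,0,-0.25]
    - [0,0,-0.5]
    - [0,0,-0.75]
    - [0,0,-1.0]

```text
time_s: 25.25
eef_pos: [496.5, 274.4, 224.9]
eef_rot: [0.598, 0.802, 0.0, 0.0]
ft_force: [-0.3, -0.6, 0.2]
grip_width: 85.8
finger_force: 0.0
```

Call:
apply_moves:
  offset:
    - [0,0,0]
    - [0,0,0]
    - [0,0,0]
    - [0,0,0]
    - [0,0,0]
  delta_rot:
    - [0,0,-0.25]
    - [0,0,-0.5]
    - [0,0,-0.75]
    - [0,0,-0.8]
    - [0,0,-0.8]

```text
time_s: 25.75
eef_pos: [496.5, 274.5, 224.8]
eef_rot: [0.749, 0.663, 0.0, -0.0]
ft_force: [-0.1, -0.3, 0.4]
grip_width: 85.9
finger_force: 0.0
```

```bash
python3 - <<'E'
from h import *
s=env.read_state(); print(s["time_s"],np.round(s["eef_pos"],1),np.round(s["eef_rot"],4),s["ft_force"])
im=blue(s); save(im,"w10.png",1.5)
for n in("rack","pad","block_mid"): print(n,[(np.round(d["pixel"]).tolist(),round(d["score"],2),at("wrist",d["pixel"],0,s)) for d in finder.boxes_of("wrist",n)])
E
```

```text
25.75 [496.5 274.5 224.8] [ 0.7489  0.6627  0.     -0.    ] [-0.11979407 -0.25082406  0.38684927]
blue [139, 33, 58, 13, 697] [[411.3, 409.0], [462.0, 402.8], [460.3, 393.1], [409.1, 399.3]]
blue [276, 33, 61, 13, 723] [[533.1, 394.1], [586.4, 387.6], [586.0, 377.7], [532.1, 384.3]]
rack [([307.0, 249.0], 0.67, array([550. , 156.9,   0. ]))]
pad [([235.0, 94.0], 0.79, array([487.3, 345.6,   0. ]))]
block_mid [([234.0, 51.0], 0.98, array([492.5, 387.8,   0. ]))]
```

View pics/w10.png

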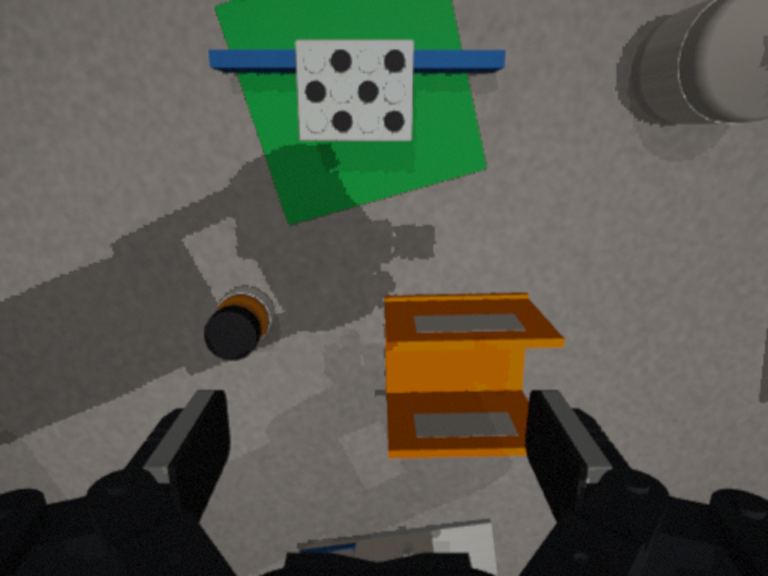

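```bash
python3 - <<'E'
from h import *
s=env.read_state()
im=cv2.imread("pics/w10.png"); 
h=cv2.cvtColor(im,cv2.COLOR_BGR2HSV)
for u in (420,470,510): print(u,[(v,h[v,u].tolist()) for v in list(range(334,352,2))+list(range(444,464,2))])
for v in (343,453): print(v,[(u,h[v,u].tolist()) for u in list(range(380,394,2))+list(range(554,570,2))])
f=lambda u,v,z: at("wrist",(u/1.5,v/1.5),z,s)[:2]
A=[f(387,343,85),f(562,342,85)]; B=[f(388,454,85),f(520,454,85)]
print(A,B)
ang=np.deg2rad(83); X=np.array([np.cos(ang),np.sin(ang)]); Y=np.array([-X[1],X[0]])
print("upper along X",[p@X for p in A],"Y",[p@Y for p in A],"lower",[p@X for p in B],[p@Y for p in B])
print("floor",f(385,297,0),f(528,295,0), "block top",[f(*p,73) for p in((296,40),(412,40),(412,140),(300,139))])
E
```

```text
420 [(334, [13, 255, 98]), (336, [14, 255, 98]), (338, [13, 255, 99]), (340, [15, 255, 112]), (342, [18, 255, 160]), (344, [19, 255, 170]), (346, [19, 255, 170]), (348, [19, 255, 170]), (350, [18, 255, 169]), (444, [13, 252, 89]), (446, [13, 255, 88]), (448, [14, 255, 100]), (450, [16, 255, 145]), (452, [16, 255, 167]), (454, [16, 255, 168]), (456, [16, 239, 163]), (458, [13, 101, 131]), (460, [19, 19, 109]), (462, [13, 21, 107])]
470 [(334, [13, 255, 97]), (336, [13, 255, 98]), (338, [14, 255, 102]), (340, [17, 255, 138]), (342, [19, 255, 167]), (344, [19, 255, 168]), (346, [19, 255, 169]), (348, [18, 255, 169]), (350, [17, 255, 169]), (444, [13, 255, 89]), (446, [13, 255, 89]), (448, [14, 255, 115]), (450, [16, 255, 160]), (452, [16, 255, 167]), (454, [16, 255, 168]), (456, [14, 186, 156]), (458, [11, 25, 112]), (460, [17, 21, 108]), (462, [13, 17, 108])]
510 [(334, [13, 255, 97]), (336, [13, 255, 97]), (338, [15, 255, 110]), (340, [18, 255, 154]), (342, [19, 255, 168]), (344, [19, 255, 169]), (346, [19, 255, 168]), (348, [18, 255, 168]), (350, [17, 255, 168]), (444, [14, 255, 97])
[... 686 characters left out ...]
), (392, [16, 255, 168]), (554, [8, 113, 9]), (556, [6, 98, 13]), (558, [150, 77, 10]), (560, [170, 85, 9]), (562, [60, 77, 10]), (564, [165, 57, 9]), (566, [0, 0, 7]), (568, [60, 64, 8])]
[array([496.7, 226.8]), array([603.5, 214.4])] [array([488.1, 147.4]), array([574.9, 136.9])]
upper along X [np.float64(285.6419700615886), np.float64(286.35004365690594)] Y [np.float64(-465.3577064359572), np.float64(-572.8728152894741)] lower [np.float64(205.78572926798336), np.float64(205.94225368331627)] [np.float64(-466.4982353982105), np.float64(-553.9308694664313)]
floor [496.8 228.7] [606.3 216.9] block top [array([468.2, 402.3]), array([529.9, 394.8]), array([524.8, 343.7]), array([461.9, 351.9])]
```

Call:
apply_moves:
  offset:
    - [0,0.045,0]
    - [0,0.085,-0.02]
    - [0,0.0985,-0.05]
    - [0,0.0985,-0.09]
    - [0,0.0985,-0.1]
  delta_rot:
    - [0,0,0]
    - [0,0,0]
    - [0,0,0]
    - [0,0,0]
    - [0,0,0]

```text
time_s: 26.45
eef_pos: [494.5, 372.5, 120.5]
eef_rot: [0.749, 0.662, -0.004, -0.001]
ft_force: [0.5, -0.9, -1.0]
grip_width: 85.3
finger_force: 0.0
```

Call:
apply_moves:
  offset:
    - [0,0,-0.03]
    - [0,0,-0.055]
    - [0,0,-0.066]
    - [0,0,-0.066]
    - [0,0,-0.066]
  delta_rot:
    - [0,0,0]
    - [0,0,0]
    - [0,0,0]
    - [0,0,0]
    - [0,0,0]

```text
time_s: 26.95
eef_pos: [497.3, 373.2, 60.5]
eef_rot: [0.75, 0.662, 0.001, 0.0]
ft_force: [-0.5, -0.5, -0.2]
grip_width: 85.4
finger_force: 0.0
```

Call:
apply_moves:
  offset:
    - [0,0,0]
    - [0,0,0]
    - [0,0,0]
    - [0,0,0]
    - [0,0,0]
  delta_rot:
    - [0,0,0]
    - [0,0,0]
    - [0,0,0]
    - [0,0,0]
    - [0,0,0]
  hand: -1
  force: 60

```text
time_s: 27.45
eef_pos: [497.6, 374.2, 62.2]
eef_rot: [0.75, 0.662, 0.003, 0.0]
ft_force: [-7.8, 1.2, 19.7]
grip_width: 12.5
finger_force: 9.5
```

```bash
python3 - <<'E'
from h import *
s=env.read_state(); print(s["time_s"],np.round(s["eef_pos"],1),s["ft_force"],s["grip_width"],s["finger_force"],np.round(s["eef_rot"],4))
im=blue(s); save(im,"w11.png",1.5)
for c,z in (("wrist",38),("top",38),("scene",38)):
    if c!="wrist": cv2.imwrite("pics/%s11.png"%c,optics.capture(c)[:,:,::-1])
    print(c,[(np.round(d["pixel"]).tolist(),round(d["score"],2),at(c,d["pixel"],z)) for d in finder.boxes_of(c,"block_mid")])
s=env.read_state(); print(s["time_s"],s["grip_width"],s["finger_force"],s["ft_force"])
E
```

```text
27.45 [497.6 374.2  62.2] [-7.80807862  1.22013746 19.70247164] 12.497744381695073 9.506355200428516 [7.496e-01 6.619e-01 2.600e-03 2.000e-04]
blue [84, 175, 157, 32, 3137] [[414.7, 418.6], [495.9, 408.4], [493.6, 391.3], [410.1, 401.8]]
blue [297, 174, 116, 32, 3049] [[524.2, 388.1], [525.7, 405.3], [585.6, 397.8], [585.9, 380.4]]
wrist [([246.0, 205.0], 0.64, array([496.7, 390.9,  38. ]))]
top []
scene [([350.0, 164.0], 0.73, array([506.8, 378.7,  38. ])), ([301.0, 186.0], 0.25, array([556.6, 176.1,  38. ]))]
27.75 0.12323808963809517 7.845372874871828 [-2.016334   -0.19519875 14.90989701]
```

```bash
python3 - <<'E'
import cv2,numpy as np
im=cv2.imread("pics/w11.png"); im=cv2.resize(im,(96,54),interpolation=cv2.INTER_AREA); h=cv2.cvtColor(im,cv2.COLOR_BGR2HSV)
for r in h[12:]:
    print("".join("B" if 100<=a<=125 and b>110 else "G" if 45<a<80 and b>100 else "o" if a<25 and b>150 else "#" if v<45 else "W" if v>150 else "+" if v>115 else "." for a,b,v in r))
E
```

```text
+++++++++++++++++++++++++++++++++++++++++GGGGGGGGGGGGGGGGGGGGGGG++++++++++++++++++++++++++++++++
++++++++++++++++++++++++++++++++++++GGGGGGGGGGGGGGGGGGGGGGGGGGGG++++++++++++++++++++++++++++++++
++++++++++++++++++++++++++++++++GGGGGGGGGGGGGGGGGGGGGGGGGGGGGGGGG+++++++++++++++++++++++++++++++
+++++++++++++++++++++++++++GGGGGGGGGGGGGGGGGGGGGGGGGGGGGGGGGGGGGG+++++++++++++++++++++++++++++++
+++++++++++++++++++++++GGGGGGGGGGGGGGGGGGGGGGGGGGGGGGGGGGGGGGGGGG+++++++++++++++++++++++++++++++
+++++++++++++++++++GGGGGGGGGGGGGGGGGGGGGGGGGGGGGGGGGGGGGGGGGGGGGG+++++++++++++++++++++++++++++++
++++++++++++++++++GGGGGGGGGGGGGGGGGGGGGGGGGGGGGGGGGGGGGGGGGGGGGGGG++++++++++++++++++++++++++++++
+++++++++++++++++++GGGGGGGGGGGGGGGGGGGGGGGGGGGGGGGGGGGGGGGGGGGGGGG++++++++++++++++++++++++++++++
+++++++++++++++++++GGGGGGGGGGGGGGGGGGGGGGGGGGGGGGGGGGGGGGGGGGGGGGG++++++++++++++++++++++++++++++
+++++++++++++++++++.GGGGGGGGGGGGGGGGGGGGGGGGGGGGGGGGGGGGGGGGGGGGGG++++++++++++++++++++++++++++++
++++++++++++++++++...GGGGGGGGGGGGGGGGGGGGGGGGGGGGGGGGGGGGGGGGGGGGGG+++++++++++++++++++++++++++++
+++++++++++++++++....GGGGGGGGGGGG
[... 2273 characters left out ...]
##.++++++++++++++++++
...............############################..+.....############################.++++++++++++++..
.............##############################......+..#############################.++++++.++++...
...........#############..#################+......+.#################.#############..++..+++....
.........##############..##################++..++...#################...#############....+......
.......##############...###################++++..+..###################..##############....+....
.....################.######################......######################.################.......
..##########################################################################################....
```

```bash
python3 - <<'E'
from h import *
s=env.read_state(); print(np.round(s["eef_pos"],1),np.round(s["q"],3))
P=lambda p:(proj("wrist",p,s)*np.array([96/512,54/384])).round(1)
for n,p in dict(tcp=(497.6,374.2,62),tip45=(497.6,374.2,45),tip56=(497.6,374.2,56),fronttopL=(467.4,402.7,73),fronttopR=(531,394.9,73),reartopL=(461,351,73),reartopR=(524.6,343.3,73),platefrontL=(409.8,410,37),plateR=(588,388,37)).items(): print(n,P(p))
E
```

```text
[497.8 374.1  61.9] [4.560e-01 6.750e-01 1.369e+00 1.000e-03 1.092e+00 5.800e-01]
tcp [47.  35.5]
tip45 [47.  33.5]
tip56 [47.  34.7]
fronttopL [32.8 30.1]
fronttopR [60.1 30. ]
reartopL [34.2 44.2]
reartopR [58.8 44.1]
platefrontL [15.2 26.7]
plateR [77.5 26.7]
```

Call:
apply_moves:
  offset:
    - [0,0,0.02]
    - [0,0,0.05]
    - [0,0,0.08]
    - [0,0,0.1]
  delta_rot:
    - [0,0,0]
    - [0,0,0]
    - [0,0,0]
    - [0,0,0]

```text
time_s: 28.15
eef_pos: [497.0, 373.2, 161.5]
eef_rot: [0.75, 0.662, 0.001, 0.0]
ft_force: [-0.1, -0.6, 0.4]
grip_width: -0.0
finger_force: 0.0
```

Call:
apply_moves:
  offset:
    - [0,-0.03,0.02]
    - [0,-0.06,0.04]
    - [0,-0.09,0.06]
    - [0,-0.1,0.06]
    - [0,-0.1,0.06]
  delta_rot:
    - [0,0,0]
    - [0,0,0]
    - [0,0,0]
    - [0,0,0]
    - [0,0,0]
  hand: 1

```text
time_s: 28.65
eef_pos: [496.6, 272.3, 218.9]
eef_rot: [0.75, 0.661, 0.0, 0.0]
ft_force: [0.3, -0.1, 0.6]
grip_width: 72.2
finger_force: 0.0
```

```bash
python3 - <<'E'
from h import *
s=env.read_state(); print(s["time_s"],np.round(s["eef_pos"],1),np.round(s["eef_rot"],4),s["ft_force"],s["grip_width"])
im=blue(s); save(im,"w12.png",1.5)
im=im[:,:,::-1]; im=cv2.resize(im,(128,72),interpolation=cv2.INTER_AREA); h=cv2.cvtColor(im,cv2.COLOR_BGR2HSV)
for r in h[:24,25:95]:
    print("".join("B" if 100<=a<=125 and b>110 else "G" if 45<a<80 and b>100 else "o" if a<25 and b>150 else "#" if v<45 else "W" if v>150 else "+" if v>115 else "." for a,b,v in r))
X=np.array([np.cos(np.deg2rad(83)),np.sin(np.deg2rad(83)),0]);Y=np.array([-X[1],X[0],0]);C=np.array([496,373,3.])
for a,b in((26,32),(26,-32),(-26,-32),(-26,32)): print((proj("wrist",C+a*X+b*Y+[0,0,70],s)*np.array([128/512,72/384])-[25,0]).round(1))
E
```

```text
28.65 [496.6 272.3 218.9] [7.502e-01 6.612e-01 3.000e-04 1.000e-04] [ 0.33771079 -0.10290725  0.62147687] 72.1504277111488
blue [275, 29, 62, 13, 741] [[532.8, 394.4], [585.9, 387.7], [585.4, 378.0], [531.8, 384.8]]
blue [136, 30, 59, 13, 753] [[411.6, 408.9], [462.1, 402.5], [460.4, 393.0], [409.4, 399.4]]
..........GGGGGGGGGGGGGGGGGGGGGGGGGGGGGGGGGGGGGGGGG...+.....+..+......
..........GGGGGGGGGGGGGGGGGGGGGGGGGGGGGGGGGGGGGGGGG...++.......+......
...........GGGGGGGGGGGGGGGGGGGGGGGGGGGGGGGGGGGGGGGG...++.......++++.++
...........GGGGGGGGGGGGGGGGGGGGGGGGGGGGGGGGGGGGGGGG.+++....++++...++++
............GGGGGGGGGGGGWWWWW+++W+WWWWWWWWW+GGGGGGGG++..++++.+.....++.
.......................+WWWWWW+.+WWWWWW+.+W+........+++++++.++....++++
.........BBBBBBBBBBBBBBBWWWWW+###+WWWW+###++BBBBBBBBBBBBBBB+++++++.+++
.......+.BBBBBBBBBBBBBBBWWWWW+.#.+WWWW+.#.++BBBBBBBBBBBBBBB.+++.....+.
......++...............GWWWWWW+++WWWWWW+++W+G...GGGGG.........+..+.++.
....+....+++..GGGGGGGGGGWW..WWWWWWW..WWWWWW+GGGGGGGGG.....+..+.+++++++
...++..+++++...GGGGGGGGGW.##.WWWWW.##.WWWWW+GGGGGGGGG.....+.++.+++++++
+.....+..+
[... 260 characters left out ...]
..+++++++++++
.+..++++++++.++++GGGGGGG+WWWWW...+WWWWW...W+GGGGGGGGGGG+++++++++++++++
+++++++++..++++++GGGGGGG+WWWWWWWWWWWWWWWWWW+GGGGGGGGGGG.++++++++++++++
+++++..++++.+++++.GGGGGGGGGGGGGGGGGGGGGGGGGGGGGGGGGGGGG+++++++++++++++
.+++++.+++++++++++GGGGGGGGGGGGGGGGGGGGGGGGGGGGGGGGGGGGGG++++++++++++++
++++++.+++++++.+++.GGGGGGGGGGGGGGGGGGGGGGGGGGGGGGGGGGGGG.+++++++++++++
+++++..++++++++....GGGGGGGGGGGGGGGGGGGGGGGGGGGGGGGGGGGGG.+++++++++++++
++++++++++++++......GGGGGGGGGGGGGGGGGGGGGGGGGGGGGGGGG+.+++++++++++++++
+++++++++++++.......GGGGGGGGGGGGGGGGGGGGGGGGGGGG+...++++++++++++++++++
++.++++++++..........GGGGGGGGGGGGGGGGGGGGGGG+.++++++++++++++++++++++++
[23.5  4.2]
[43.8  4.1]
[43.6 17.1]
[24.3 17.2]
```

Call:
apply_moves:
  offset:
    - [0,0.045,0]
    - [-0.001,0.085,-0.02]
    - [-0.001,0.0975,-0.05]
    - [-0.001,0.0975,-0.09]
    - [-0.001,0.0975,-0.1]
  delta_rot:
    - [0,0,0]
    - [0,0,0]
    - [0,0,0]
    - [0,0,0]
    - [0,0,0]

```text
time_s: 29.2
eef_pos: [492.6, 370.9, 113.2]
eef_rot: [0.749, 0.663, -0.004, -0.001]
ft_force: [-0.4, 0.1, -0.3]
grip_width: 85.6
finger_force: 0.0
```

Call:
apply_moves:
  offset:
    - [0,0,-0.03]
    - [0,0,-0.055]
    - [0,0,-0.067]
    - [0,0,-0.073]
    - [0,0,-0.073]
  delta_rot:
    - [0,0,0]
    - [0,0,0]
    - [0,0,0]
    - [0,0,0]
    - [0,0,0]

```text
time_s: 29.7
eef_pos: [495.7, 370.7, 46.1]
eef_rot: [0.75, 0.662, 0.0, 0.0]
ft_force: [0.0, 0.1, -0.1]
grip_width: 85.6
finger_force: 0.0
```

Call:
apply_moves:
  offset:
    - [0,0,0]
    - [0,0,0]
    - [0,0,0]
    - [0,0,0]
  delta_rot:
    - [0,0,0]
    - [0,0,0]
    - [0,0,0]
    - [0,0,0]
  hand: -1
  force: 40

```text
time_s: 30.1
eef_pos: [496.0, 370.9, 47.4]
eef_rot: [0.75, 0.662, 0.001, 0.0]
ft_force: [-1.7, -0.9, 5.7]
grip_width: 62.7
finger_force: 44.6
```

Call:
apply_moves:
  offset:
    - [0,0,0.02]
    - [0,0,0.06]
    - [0,0,0.1]
    - [0.0,-0.01,0.11]
    - [0.01,-0.05,0.11]
  delta_rot:
    - [0,0,0]
    - [0,0,0]
    - [0,0,0]
    - [0,0,0.03]
    - [0,0,0.03]
  force: 60

```text
time_s: 30.6
eef_pos: [505.1, 322.7, 158.1]
eef_rot: [0.743, 0.669, 0.002, 0.0]
ft_force: [1.3, -0.1, -4.6]
grip_width: 62.0
finger_force: 70.5
```

Call:
apply_moves:
  offset:
    - [0.01,-0.045,0]
    - [0.02,-0.09,0]
    - [0.035,-0.13,0]
    - [0.0397,-0.1425,0]
    - [0.0397,-0.1425,0]
  delta_rot:
    - [0,0,0]
    - [0,0,0]
    - [0,0,0]
    - [0,0,0]
    - [0,0,0]

```text
time_s: 31.1
eef_pos: [545.6, 176.3, 155.7]
eef_rot: [0.745, 0.667, -0.0, -0.0]
ft_force: [0.2, 1.1, -5.0]
grip_width: 61.7
finger_force: 70.5
```

```bash
python3 - <<'E'
from h import *
s=env.read_state(); print(s["time_s"],np.round(s["eef_pos"],1),np.round(s["eef_rot"],4),s["ft_force"],s["grip_width"])
im=blue(s); save(im,"w13.png",1.5)
h=cv2.cvtColor(im,cv2.COLOR_RGB2HSV); m=cv2.inRange(h,(5,200,60),(25,255,255))
n,l,st,c=cv2.connectedComponentsWithStats(m); print([st[i].tolist() for i in range(1,n) if st[i,4]>100])
im=im[:,:,::-1]; im=cv2.resize(im,(128,72),interpolation=cv2.INTER_AREA); h=cv2.cvtColor(im,cv2.COLOR_BGR2HSV)
for r in h[14:64,14:114]:
    print("".join("B" if 100<=a<=125 and b>110 else "O" if a<25 and b>150 and v>130 else "o" if a<25 and b>150 else "#" if v<45 else "W" if v>150 else "+" if v>115 else "." for a,b,v in r))
X=np.array([np.cos(np.deg2rad(83.9)),np.sin(np.deg2rad(83.9)),0]);Y=np.array([-X[1],X[0],0]);C=np.array([545.8,180.5,0.])
for x in(42,36,-36,-42):
  for y in (55,-55): print(x,y,[(proj("wrist",C+x*X+y*Y+[0,0,z],s)*np.array([128/512,72/384])-[14,14]).round(1).tolist() for z in(85,0)])
E
```

```text
31.1 [545.6 176.3 155.7] [ 7.454e-01  6.666e-01 -2.000e-04 -1.000e-04] [ 0.22120323  1.13761604 -4.99665069] 61.71218934662269
blue [72, 175, 126, 35, 3524] [[394.9, 173.6], [402.8, 202.0], [503.0, 190.9], [498.4, 162.1]]
blue [219, 175, 212, 34, 4422] [[520.6, 189.0], [689.4, 170.2], [690.8, 141.7], [516.7, 161.0]]
[[46, 115, 37, 45, 582], [168, 121, 168, 53, 6410]]
++++++++++++++++++++++++++++++++++++++++++++++++++++++++++++++++++++++++++++++++++++++++++++++++++++
++++++++++++++++++++++++++++++++++++++++++++++++++++++++++++++++++++++++++++++++++++++++++++++++++++
++++++++++++++++++++++++++++++++++++++++++++++++++++++++++++++++++++++++++++++++++++++++++++++++++++
++++++++++++++++++++++++++++++++++++++++++++++++++++++++++++++++++++++++++++++++++++++++++++++++++++
++++++++++++++++++++++++++++++++.........+++++++++++++++++++++++++++++++++++++++++++++++++++++++++++
+++++++++++++++++++++++++++...................++++++++++++++++++++++++++++++++++++++++++++++++++++++
+++++++++++++++++++++++++.....................++++++++++++++++++++++++++++++++++++++++++++++++++++++
......+++++++++++++++++
[... 3905 characters left out ...]
.#########
#############################.................................++++++.###############################
#############################.........................+++++.+.++++++.###############################
############################...................+WWWWWWWWWW+.+++++++.+.##############################
############################..................+WWWWWWWWWWW+..+.++.+...##############################
42 55 [[27.5, 11.9], [33.2, 9.3]]
42 -55 [[69.9, 11.8], [64.3, 9.2]]
36 55 [[27.7, 13.6], [33.3, 10.5]]
36 -55 [[69.8, 13.5], [64.2, 10.5]]
-36 55 [[29.7, 32.3], [34.4, 24.8]]
-36 -55 [[68.0, 32.2], [63.3, 24.8]]
-42 55 [[29.8, 33.7], [34.6, 26.0]]
-42 -55 [[67.8, 33.6], [63.2, 25.9]]
```

Call:
apply_moves:
  offset:
    - [0,0.001,-0.02]
    - [0,0.001,-0.04]
    - [0,0.001,-0.06]
    - [0,0.001,-0.075]
    - [0,0.001,-0.075]
  delta_rot:
    - [0,0,0]
    - [0,0,0]
    - [0,0,0]
    - [0,0,0]
    - [0,0,0]

```text
time_s: 31.65
eef_pos: [543.4, 180.3, 78.8]
eef_rot: [0.744, 0.668, -0.002, -0.001]
ft_force: [0.0, 0.3, -4.1]
grip_width: 61.8
finger_force: 70.5
```

Call:
apply_moves:
  offset:
    - [0,0,0]
    - [0,0,-0.01]
    - [0,0,-0.02]
    - [0,0,-0.024]
    - [0,0,-0.024]
  delta_rot:
    - [0,0,0]
    - [0,0,0]
    - [0,0,0]
    - [0,0,0]
    - [0,0,0]

```text
time_s: 32.15
eef_pos: [544.8, 178.9, 56.0]
eef_rot: [0.744, 0.668, -0.001, -0.0]
ft_force: [0.1, 0.0, -4.9]
grip_width: 61.8
finger_force: 70.4
```

Call:
apply_moves:
  offset:
    - [0,0,-0.001]
    - [0,0,-0.003]
    - [0,0,-0.005]
    - [0,0,-0.005]
  delta_rot:
    - [0,0,0]
    - [0,0,0]
    - [0,0,0]
    - [0,0,0]

```text
time_s: 32.55
eef_pos: [545.1, 179.0, 51.6]
eef_rot: [0.744, 0.668, -0.0, -0.0]
ft_force: [0.3, -0.3, -5.3]
grip_width: 61.9
finger_force: 70.5
```

Call:
apply_moves:
  offset:
    - [0,0,-0.001]
    - [0,0,-0.002]
    - [0,0,-0.002]
  delta_rot:
    - [0,0,0]
    - [0,0,0]
    - [0,0,0]

```text
time_s: 32.85
eef_pos: [545.3, 178.8, 50.7]
eef_rot: [0.744, 0.668, 0.0, 0.0]
ft_force: [-4.6, -2.1, 4.1]
grip_width: 61.8
finger_force: 71.4
```

Contact with the rack floor at the predicted height; release and back off.

Call:
apply_moves:
  offset:
    - [0,0,0]
    - [0,0,0]
    - [0,0,0]
    - [0,0,0]
  delta_rot:
    - [0,0,0]
    - [0,0,0]
    - [0,0,0]
    - [0,0,0]
  hand: 1

```text
time_s: 33.25
eef_pos: [545.4, 179.0, 49.9]
eef_rot: [0.744, 0.668, 0.0, 0.0]
ft_force: [-0.1, 0.2, -0.7]
grip_width: 85.2
finger_force: 0.0
```

Call:
apply_moves:
  offset:
    - [0,0,0]
    - [0,0,0.02]
    - [0,0,0.06]
    - [0,0,0.11]
    - [0,0,0.16]
  delta_rot:
    - [0,0,0]
    - [0,0,0]
    - [0,0,0]
    - [0,0,0]
    - [0,0,0]

```text
time_s: 33.75
eef_pos: [544.8, 178.9, 211.5]
eef_rot: [0.744, 0.668, -0.0, -0.0]
ft_force: [0.6, -1.0, 0.1]
grip_width: 85.2
finger_force: 0.0
```

Call:
apply_moves:
  offset:
    - [0,-0.04,0]
    - [0,-0.08,0.0]
    - [0,-0.1,0]
    - [0,-0.1,0]
    - [0,-0.1,0]
  delta_rot:
    - [0,0,0]
    - [0,0,0]
    - [0,0,0]
    - [0,0,0]
    - [0,0,0]

```text
time_s: 34.25
eef_pos: [545.2, 79.2, 209.8]
eef_rot: [0.745, 0.667, 0.0, -0.0]
ft_force: [0.1, -0.0, 0.2]
grip_width: 85.5
finger_force: 0.0
```

```bash
python3 - <<'E'
from h import *
s=env.read_state(); print(s["time_s"],np.round(s["eef_pos"],1),s["ft_force"],s["grip_width"])
im=blue(s); save(im,"w14.png",1.5)
im=im[:,:,::-1]; im=cv2.resize(im,(128,72),interpolation=cv2.INTER_AREA); h=cv2.cvtColor(im,cv2.COLOR_BGR2HSV)
for r in h[:40,14:114]:
    print("".join("B" if 100<=a<=125 and b>110 else "O" if a<25 and b>150 and v>130 else "o" if a<25 and b>150 else "#" if v<45 else "W" if v>150 else "+" if v>115 else "." for a,b,v in r))
X=np.array([np.cos(np.deg2rad(83.9)),np.sin(np.deg2rad(83.9)),0]);Y=np.array([-X[1],X[0],0]);C=np.array([545.8,180.5,0.])
for x,y,z in((42,55,85),(42,-55,85),(-42,55,85),(-42,-55,85),(26,32,76),(26,-32,76),(-26,-32,76),(-26,32,76)): print(x,y,z,(proj("wrist",C+x*X+y*Y+[0,0,z],s)*np.array([128/512,72/384])-[14,0]).round(1))
optics.capture("scene"); print([(np.round(d["pixel"]).tolist(),round(d["score"],2),at("scene",d["pixel"],60)) for d in finder.boxes_of("scene","mallet_grip")])
E
```

```text
34.25 [545.2  79.2 209.8] [ 0.14443    -0.0420851   0.20953711] 85.5336709041612
blue [134, 26, 62, 14, 790] [[459.4, 216.0], [511.0, 210.4], [509.4, 200.3], [457.2, 206.0]]
blue [280, 26, 64, 13, 808] [[583.0, 202.5], [636.2, 196.7], [636.0, 187.3], [582.2, 193.2]]
##oo.......................ooooooooooooooooooooooooooooooooooooo....................................
###oo.......................ooooooo......................oooooo.....................................
###ooo........................ooooo.....................oooooo......................................
####ooo........................oooo.....................ooooo.......................................
####ooo.........................oOoWWWWWWW++WWWWWWW+.+W+OOOOO.......................................
###oooo.............BBBBBBBBBBBBBBB++WWW+.##.WWWWW+.##++BBBBBBBBBBBBBBBB............................
##oooo..............BBBBBBBBBBBBBBB+WWWW+.##.WWWWW+###++BBBBBBBBBBBBBBBB............................
ooooo................BBBBBBBBBBBBBB++++WW+..+W+WWWW...W+BBBBBBBBBBBBBBB.............................
.........................
[... 2740 characters left out ...]
...........++++..++++........+.........++..+..................
..........................++....................+..........+++....++++++...+........................
....................++.....+.......................+.........++....+++++.+++++..+...................
........................................................++..+++.....+.++..+....+++..................
.......................................................++..+........+.+++...........................
42 55 85 [25.9 -1.7]
42 -55 85 [64.5 -1.8]
-42 55 85 [28.2 21. ]
-42 -55 85 [63.1 20.9]
26 32 76 [34.8  3.4]
26 -32 76 [56.1  3.3]
-26 -32 76 [55.7 16.9]
-26 32 76 [35.6 17. ]
[([190.0, 187.0], 0.76, array([ 463. , -176.5,   60. ]))]
```

```bash
python3 -c "
from bench import workorder
print(workorder.close_job())"
```

```text
the job is handed in; nothing more can be done
None
```

The job is handed in: the block was tapped out of the dock, set down and released on the green pad, then lowered into the left orange rack, where my last measurements show it square, centred and fully down. The mallet stands released on the bench. One grasp at the pad slipped over the block's top and had to be redone deeper. The handing-in call gave no verdict.

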